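# Put the washed cutlery away

## Task

Put the washed fork, knife, tablespoon and teaspoon from the draining mat away in the cutlery tray, each lying flat and lengthwise inside the bin that already holds one of its kind. Leave the serving spoon and the carving fork where they lie on the mat: they do not belong in the tray.

Things in the scene. Friction and masses are not known exactly. Their poses are not given: they have to be found in the camera images.
- fork: the loose table fork, plain steel, 200 mm long, with a four-tined head 26 mm wide, on the draining mat (4 mm thick), 40 mm clear of its neighbours' handles. At the origin its handle is 10 mm wide, underside 8 mm, top 12 mm above the mat. Origin: on the handle near the balance point, level with the mat's top; x along it to the head, whose tip is 92 mm ahead (it may point either way); z up
- knife: the loose table knife, plain steel, 215 mm long, with a plain rounded blade 20 mm wide and a flat handle 16 mm wide and 8 mm thick, on the draining mat (4 mm thick), 40 mm clear of its neighbours' handles. It lies flat. Origin: on the handle near the balance point, level with the mat's top; x along it to the head, whose tip is 135 mm ahead (it may point either way); z up
- spoon: the loose tablespoon, plain steel, 200 mm long, with an oval bowl 43 mm wide, on the draining mat (4 mm thick), 40 mm clear of its neighbours' handles. At the origin its handle is 9.5 mm wide, underside 11 mm, top 15 mm above the mat. Origin: on the handle near the balance point, level with the mat's top; x along it to the head, whose tip is 85 mm ahead (it may point either way); z up
- teaspoon: the loose teaspoon, plain steel, 140 mm long, with an oval bowl 31 mm wide, on the draining mat (4 mm thick), 40 mm clear of its neighbours' handles. At the origin its handle is 9 mm wide, underside 9 mm, top 13 mm above the mat. Origin: on the handle near the balance point, level with the mat's top; x along it to the head, whose tip is 60 mm ahead (it may point either way); z up
- fork_bin: the table fork bin: open mint plastic, 250 mm long (x), 76 wide (y), 42 high, walls and floor 2.5, one of four alike side by side in the wooden tray; known by the table fork already in it, 21 mm off its middle towards -y, head to +x, up to 16 mm above the floor. Both are fixed. Origin: centre of its underside, 8 mm above the table
- knife_bin: the table knife bin: open mint plastic, 250 mm long (x), 76 wide (y), 42 high, walls and floor 2.5, one of four alike side by side in the wooden tray; known by the table knife already in it, 25 mm off its middle towards -y, head to +x, up to 16 mm above the floor. Both are fixed. Origin: centre of its underside, 8 mm above the table
- spoon_bin: the tablespoon bin: open mint plastic, 250 mm long (x), 76 wide (y), 42 high, walls and floor 2.5, one of four alike side by side in the wooden tray; known by the tablespoon already in it, 13.5 mm off its middle towards -y, head to +x, up to 16 mm above the floor. Both are fixed. Origin: centre of its underside, 8 mm above the table
- teaspoon_bin: the teaspoon bin: open mint plastic, 250 mm long (x), 76 wide (y), 42 high, walls and floor 2.5, one of four alike side by side in the wooden tray; known by the teaspoon already in it, 19.5 mm off its middle towards -y, head to +x, up to 16 mm above the floor. Both are fixed. Origin: centre of its underside, 8 mm above the table
- serving_spoon: the serving spoon: like the tablespoon but bigger, 245 mm long, bowl 60 mm wide, plain steel, on the mat among the rest; does not belong in the tray. Origin: on the handle near the balance point, level with the mat's top; x to the head, whose tip is 102 mm ahead
- carving_fork: the carving fork: 250 mm long with two long tines, head 24 mm wide, plain steel, on the mat among the rest; does not belong in the tray. Origin: on the handle near the balance point, level with the mat's top; x to the head, whose tip is 115 mm ahead
Not all that is in view belongs to the job. What is shaped like the fork but brown is not meant.

How it is judged (in metres and radians):
At the end, for the whole second after the job is handed in: Fork, knife, tablespoon and teaspoon rest inside their own bins: origin within 30 mm of its middle crosswise, 33, 45, 40, 65 mm lengthwise, under 30 mm above its underside, lengthwise within 0.25 rad, level within 0.15, 0.12, 0.15, 0.2 rad. Serving spoon and carving fork within 25 mm of their start (x of fork in the frame of fork_bin between -0.033 and 0.033 m and y of fork in the frame of fork_bin between -0.03 and 0.03 m and z of fork in the frame of fork_bin below 0.03 m and angle between the x axis of fork and the x axis of fork_bin, either way round below 0.25 rad and angle between fork's own x axis and vertical between 1.4208 and 1.7208 rad and linear speed of each of fork, knife, spoon, teaspoon below 0.02 m/s and angular speed of each of fork, knife, spoon, teaspoon below 0.2 rad/s and x of knife in the frame of knife_bin between -0.045 and 0.045 m and y of knife in the frame of knife_bin between -0.03 and 0.03 m and z of knife in the frame of knife_bin below 0.03 m and angle between the x axis of knife and the x axis of knife_bin, either way round below 0.25 rad and angle between knife's own x axis and vertical between 1.4508 and 1.6908 rad and x of spoon in the frame of spoon_bin between -0.04 and 0.04 m and y of spoon in the frame of spoon_bin between -0.03 and 0.03 m and z of spoon in the frame of spoon_bin below 0.03 m and angle between the x axis of spoon and the x axis of spoon_bin, either way round below 0.25 rad and angle between spoon's own x axis and vertical between 1.4208 and 1.7208 rad and x of teaspoon in the frame of teaspoon_bin between -0.065 and 0.065 m and y of teaspoon in the frame of teaspoon_bin between -0.03 and 0.03 m and z of teaspoon in the frame of teaspoon_bin below 0.03 m and angle between the x axis of teaspoon and the x axis of teaspoon_bin, either way round below 0.25 rad and angle between teaspoon's own x axis and vertical between 1.3708 and 1.7708 rad and distance of each of serving_spoon, carving_fork from where it was at the start of the episode below 0.025 m); the robot touches nothing.
It fails at once if the serving spoon is moved by more than 25 mm (distance of serving_spoon from where it was at the start of the episode above 0.025 m).
It fails at once if the carving fork is moved by more than 25 mm (distance of carving_fork from where it was at the start of the episode above 0.025 m).
It also fails if it takes over 104 s, if anything falls off the work surface, if the arm or the gripper's body presses on something with over 40 N, if the wrist force passes 120 N, or if a joint passes its speed limit or range.

## Robot

A 6-joint arm with a two-finger parallel gripper is mounted at the origin on the work surface. World frame = base frame: x ahead of the robot, y to its left, z up, the work surface at z = 0. Lengths are in m, angles in degrees, forces in N, time in s.
With the tool pointing down it reaches from about 0.4 to 0.825 m from the base axis. Payload 7 kg.
Tool frame: the origin (TCP) lies midway between the tips of the shut fingers; the grasp point (between the pads) lies 19 mm behind it (ctrl.grasp_offset is the distance from the TCP to the grasp point, in m); z points along the fingers, x is the direction in which the jaws open and shut, and the axes are right-handed (so a half turn about z gives the same grasp; the last joint's range is limited). The gripper opens to 88 mm and grips with 3 to 60 N. Pads are 19 mm wide; open, the fingers measure 130 mm over their backs; the gripper's body (78 mm by 193 mm) begins 47 mm behind the grasp point.
Start: joints at [80.965, 20.546, 0.682, 0, -70.136, -16.507], TCP at [0.291, 0.609, 0.227] pointing down, gripper open.
Joint ranges: [-176.03, 176.03], [-82.01, 121.73], [-58.28, 71.71], [-173.87, 95.51], [-174.79, -0.11], [-173.66, 173.66]. Speed limits (degrees/s): [136.94, 136.94, 172.46, 180, 180, 180].

## Interface

Orientations are given as [roll, pitch, yaw] about the fixed x, y, z axes, in that order (R = Rz(yaw) Ry(pitch) Rx(roll)).
In Python, from plant import sensors, snapshot, order, ctrl gives the robot as it stands.
- The arm moves only by the tool send_rows, never from a script. Its argument "commands" is a list of rows, each a list of 3 entries, a list of its own where there are three numbers: the closure, from 0 (fully open) to 1 (shut), then the shift along the world's x, y, z in units of 0.25 m (1.0 is 0.25 m), then the turn, a rotation vector about the world's x, y, z in units of 360 degrees (1.0 is 360 degrees). In form: [[hand, [x, y, z], [ax, ay, az]], ...]. A call has 1 to 12 rows; each row shifts and turns the pose as measured when the row begins; what a row does not reach is not made up. A row lasts 1/10 s, in which the tool goes at most 50 mm and 8.59 degrees, less where a joint would pass 70% of its speed; a pose out of reach is approached as far as the arm can. A call with a number of a shift or a turn outside -1 to 1 is refused whole. A call with a gripper value outside its range is refused whole. The fingers move at their own pace and stop on an object; the grip force is fixed at half the most. Time passes only in rows, so rows that do not move let the fingers close. It gives the time, the measured TCP pose, the force and the opening at its end, in the units of the state.
- sensors.get_obs(): the state, without advancing time (a new reading comes with each control period).
- snapshot(name): name is "side" or "top"; returns a dict with "color" (400x640x3 uint8, blue, green, red), "z_map" (400x640 float32, m along the optical axis (not along the pixel's ray), 0 where there is no reading), "mtx" (3x3 intrinsics, pixels), "xyz" and "attitude" of the camera in the world. Camera axes: x right, y down, z forward; pixel columns grow to the right and rows downward; lengths in m; the calibration is good to about 2 mm. A picture is of the moment at which its call begins.
- order.close_job(): hands the job in, once; it reports no verdict.
The state is a dict: "clock": time; "joint_pos": joint angles; "qvel": joint speeds; "tau": joint torques, N m; "tool_pos": TCP position; "orientation": TCP orientation; "force": force on the tool from outside, world axes, zero at the start; "moment": the same for the moment, N m; "opening": finger opening in m.
Only numpy, scipy, OpenCV 4.12 (cv2) and the standard library are available. Lean on these libraries where they do the work, as an engineer would, in place of code of your own. Each camera call takes 0.05 s, during which the arm holds its last target.

## Working session

There is one attempt and no reset: what is moved stays moved. The work goes in short steps, Python scripts to look and compute and a tool call to move; the robot and the scene stay as the last step left them, time stands still between calls to the robot, and variables do not carry over. Pictures are saved under pics/ and viewed, and the job is handed in when it is done.

Besides the shell and the picture viewer there is one more tool, called in YAML: its name, and indented under it one key for each argument. send_rows: Moves the arm, as the interface text tells. Its arguments: {"type":"object","properties":{"commands":{"type":"array","items":{"type":"array"}}},"required":["commands"]}

```bash
mkdir -p pics; ls; cat > h.py <<'E'
import numpy as np,cv2
from scipy.spatial.transform import Rotation as R
from plant import sensors,snapshot,order,ctrl
def cam(n):
    s=snapshot(n); return s
def Rc(s):
    a=np.array(s["attitude"],float)
    return a if a.shape==(3,3) else R.from_euler('xyz',a,degrees=True).as_matrix()
def cloud(s):
    K=s["mtx"];h,w=s["z_map"].shape;u,v=np.meshgrid(np.arange(w),np.arange(h));z=s["z_map"]
    p=np.stack([(u-K[0,2])/K[0,0]*z,(v-K[1,2])/K[1,1]*z,z],-1)
    return p@Rc(s).T+np.array(s["xyz"])
def ray(s,uv,h):
    K=s["mtx"];uv=np.atleast_2d(uv).astype(float)
    d=np.c_[(uv[:,0]-K[0,2])/K[0,0],(uv[:,1]-K[1,2])/K[1,1],np.ones(len(uv))]@Rc(s).T
    o=np.array(s["xyz"]);t=(h-o[2])/d[:,2]
    return o+d*t[:,None]
E
python3 - <<'E'
from h import *
print(sensors.get_obs())
for n in("top","side"):
    s=cam(n);cv2.imwrite(f"pics/{n}0.png",s["color"]);print(n,s["mtx"],s["xyz"],s["attitude"])
    np.savez(f"{n}0.npz",**{k:np.array(v) for k,v in s.items()})
E
```

```text
pics
{'clock': 0.0, 'joint_pos': array([ 8.09653084e+01,  2.05917706e+01,  6.32987809e-01, -2.12940771e-02,
       -7.01352690e+01, -1.65071115e+01]), 'qvel': array([ 0.01468501,  0.06292321, -0.00174817, -0.04602234,  0.01090062,
       -0.04349426]), 'tau': array([ 1.12059966e-03, -5.82713699e+01,  2.93068725e+01,  6.99735671e+00,
        7.16081529e-03, -1.50202518e-04]), 'tool_pos': array([0.29084243, 0.60857625, 0.22560924]), 'orientation': array([-1.79992466e+02, -9.58636104e-02, -1.15549062e+02]), 'force': array([-0.0380454 ,  0.11572905, -0.3125526 ]), 'moment': array([0.03081627, 0.00766802, 0.05965318]), 'opening': 0.08780632715136619}
top [[395.03597327   0.         319.4299817 ]
 [  0.         395.03597327 198.98945053]
 [  0.           0.           1.        ]] [0.26963404 0.01629876 0.99105533] [-172.47707914   -0.54086621  -90.11673416]
side [[436.30103759   0.         323.65585475]
 [  0.         436.30103759 199.05487598]
 [  0.           0.           1.        ]] [0.28963402 0.63858535 0.8514681 ] [-1.41481733e+02 -2.87229092e-02 -1.69119688e+02]
```

View pics/top0.png

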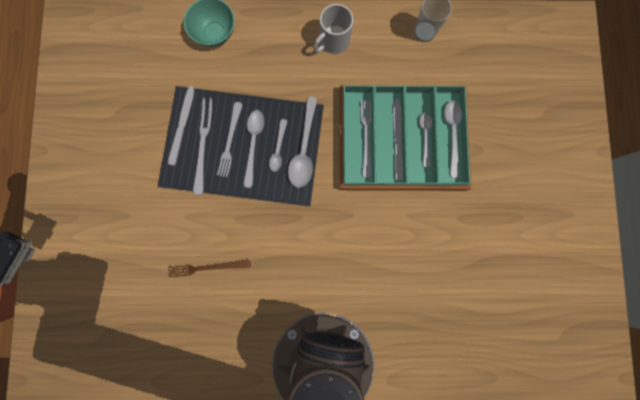

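View pics/side0.png

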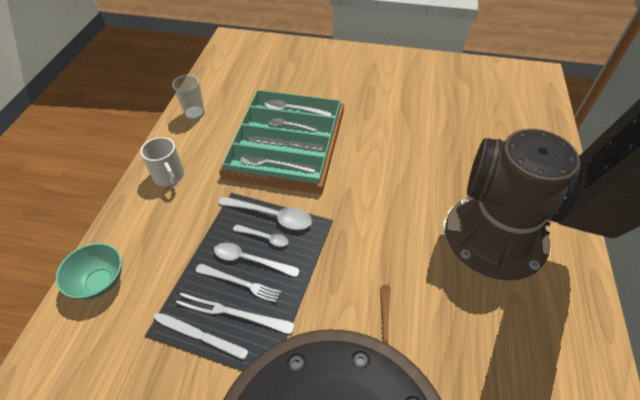

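```bash
python3 - <<'E'
from h import *
s=np.load("top0.npz");c=s["color"]
cv2.imwrite("pics/topmat.png",cv2.resize(c[80:205,155:325],None,fx=4.5,fy=4.5,interpolation=cv2.INTER_CUBIC))
cv2.imwrite("pics/toptray.png",cv2.resize(c[80:195,335:475],None,fx=5,fy=5,interpolation=cv2.INTER_CUBIC))
P=cloud(s)
for n,(u,v) in dict(table=(320,230),mat=(190,110),mat2=(290,120),binfloor=(353,150)).items(): print(n,P[v,u].round(4))
s2=np.load("side0.npz");P2=cloud(s2)
for n,(u,v) in dict(table=(400,150),mat=(225,235)).items(): print(n,P2[v,u].round(4))
c2=s2["color"];cv2.imwrite("pics/sidemat.png",cv2.resize(c2[185:370,145:340],None,fx=3,fy=3,interpolation=cv2.INTER_CUBIC))
E
```

```text
table [ 0.3222  0.0054 -0.0018]
mat [0.6322 0.341  0.0053]
mat2 [0.6061 0.0824 0.0041]
binfloor [ 0.5246 -0.0789  0.0119]
table [ 0.2441 -0.2377 -0.0023]
mat [0.6224 0.1241 0.0031]
```

View pics/topmat.png

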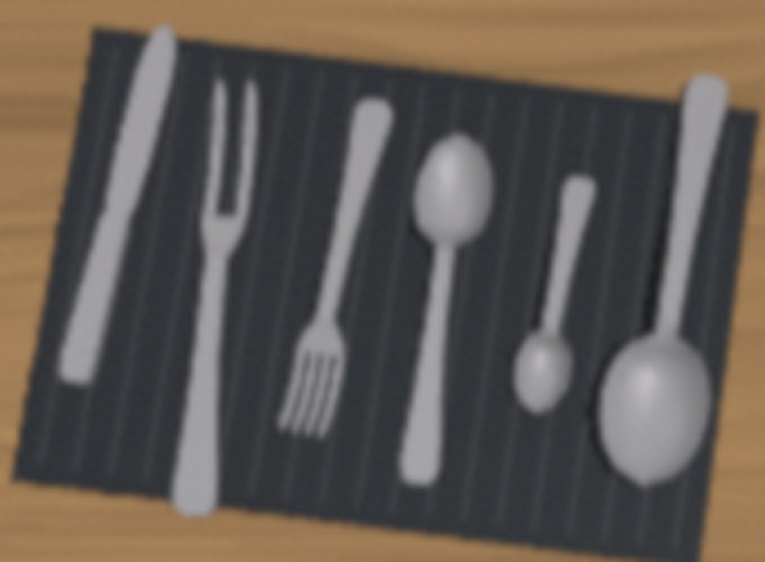

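View pics/toptray.png

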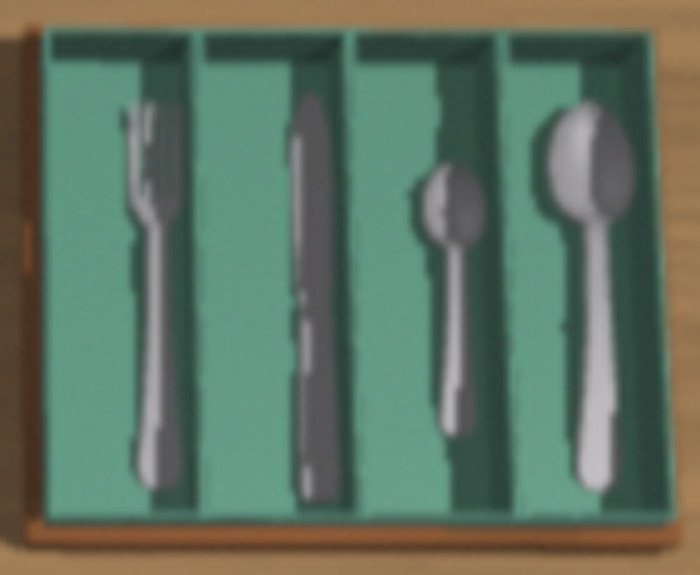

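View pics/sidemat.png

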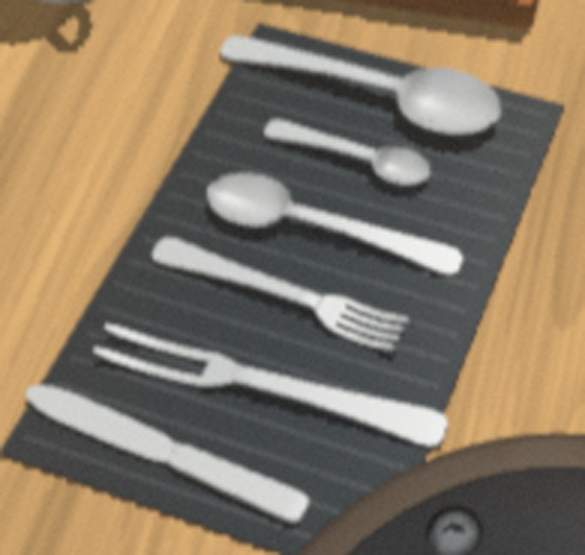

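```bash
cat > meas.py <<'E'
from h import *
L=dict(knife=(215,135,.005),carving=(250,115,.012),fork=(200,92,.012),spoon=(200,85,.013),teaspoon=(140,60,.012),serving=(245,102,.013))
def measure(s,box,names,vis=None,zm=.004):
    c=s["color"];g=c.max(2).astype(int);sat=g-c.min(2)
    x0,y0,x1,y1=box
    m=np.zeros(g.shape,np.uint8);m[y0:y1,x0:x1]=((g>100)&(sat<28))[y0:y1,x0:x1]
    n,lab,st,ce=cv2.connectedComponentsWithStats(m,connectivity=8)
    out=[]
    for i in range(1,n):
        if st[i,4]<60: continue
        v,u=np.nonzero(lab==i); out.append((np.c_[u,v],st[i,4]))
    return m,out
def pose(s,uv,h):
    p=ray(s,uv,h)[:,:2]
    mu=p.mean(0);w,V=np.linalg.eigh(np.cov((p-mu).T));a=V[:,1]
    if a[0]<0:a=-a
    t=(p-mu)@a; k=(p-mu)@np.array([-a[1],a[0]])
    # refine axis by midline of slices
    lo,hi=t.min(),t.max(); 
    ts=np.linspace(lo+.01,hi-.01,25);mid=[];wd=[]
    for q in ts:
        z=k[abs(t-q)<.004]; mid.append((z.min()+z.max())/2);wd.append(np.ptp(z))
    A,B=np.polyfit(ts,mid,1)
    nrm=np.array([-a[1],a[0]])
    mu2=mu+nrm*B; a2=a+nrm*A;a2/=np.linalg.norm(a2)
    return mu2,a2,lo,hi,np.array(wd)
E
python3 - <<'E'
from meas import *
s=np.load("top0.npz");s2=np.load("side0.npz")
for nm,S,box in(("top",s,(160,85,325,205)),("side",s2,(145,185,335,365))):
    m,o=measure(S,box,0);cv2.imwrite(f"pics/m{nm}.png",m[box[1]:box[3],box[0]:box[2]])
    for uv,a in o:
        h={}; 
        for hh in (.008,.014):
            mu,ax,lo,hi,wd=pose(S,uv,hh)
            print(nm,a,hh,'mid',(mu+ax*(lo+hi)/2).round(4),'ang',np.degrees(np.arctan2(ax[1],ax[0])).round(1),'len',round(hi-lo,4), 'wends',(wd[:4].mean()*1e3).round(),(wd[-4:].mean()*1e3).round())
# rim
c=s["color"]
hsv=cv2.cvtColor(c,cv2.COLOR_BGR2HSV);m=cv2.inRange(hsv,(65,70,40),(95,255,255));m[:80]=0;m[:,:335]=0;m[200:]=0
cn=max(cv2.findContours(m,0,2)[0],key=cv2.contourArea)
hull=cv2.convexHull(cn);ap=cv2.approxPolyDP(hull,4,True)[:,0];print(ap.tolist())
print(ray(s,ap,.05).round(4).tolist())
E
```

```text
top 627 0.008 mid [0.5923 0.3612] ang -12.0 len 0.2128 wends 20.0 19.0
top 627 0.014 mid [0.5903 0.359 ] ang -12.0 len 0.2115 wends 20.0 19.0
top 1016 0.008 mid [0.5485 0.0441] ang -9.1 len 0.2402 wends 51.0 22.0
top 1016 0.014 mid [0.5468 0.044 ] ang -9.1 len 0.2387 wends 50.0 22.0
top 671 0.008 mid [0.5381 0.3054] ang -4.2 len 0.2525 wends 23.0 24.0
top 671 0.014 mid [0.5365 0.3036] ang -4.2 len 0.251 wends 23.0 24.0
top 562 0.008 mid [0.5569 0.2353] ang -10.3 len 0.1973 wends 28.0 20.0
top 562 0.014 mid [0.5552 0.2339] ang -10.3 len 0.1961 wends 27.0 20.0
top 660 0.008 mid [0.5308 0.1787] ang -5.8 len 0.2031 wends 20.0 37.0
top 660 0.014 mid [0.5292 0.1777] ang -5.8 len 0.2018 wends 20.0 37.0
top 362 0.008 mid [0.5397 0.1111] ang -10.7 len 0.139 wends 28.0 16.0
top 362 0.014 mid [0.5381 0.1105] ang -10.7 len 0.1381 wends 28.0 16.0
side 1033 0.008 mid [0.5491 0.0395] ang -6.9 len 0.2397 wends 51.0 25.0
side 1033 0.014 mid [0.5473 0.0438] ang -6.9 len 0.238 wends 51.0 25.0
side 437 0.008 mid [0.5408 0.1085] ang -8.5 len 0.1401 wends 32.0 19.0
side 437 0.014 mid [0.539  0.1123] ang -
[... 193 characters left out ...]
0.5576 0.2348] ang -10.8 len 0.2005 wends 30.0 22.0
side 812 0.014 mid [0.5557 0.2377] ang -10.8 len 0.1991 wends 29.0 22.0
side 1130 0.008 mid [0.5407 0.3049] ang -3.8 len 0.2542 wends 25.0 27.0
side 1130 0.014 mid [0.5389 0.3073] ang -3.8 len 0.2524 wends 25.0 26.0
side 1079 0.008 mid [0.5938 0.3619] ang -11.5 len 0.2136 wends 21.0 21.0
side 1079 0.014 mid [0.5916 0.3638] ang -11.5 len 0.2121 wends 21.0 21.0
side 165 0.008 mid [0.4025 0.3425] ang 32.9 len 0.0817 wends 12.0 11.0
side 165 0.014 mid [0.4017 0.3446] ang 32.9 len 0.0811 wends 12.0 11.0
[[344, 87], [463, 88], [468, 182], [345, 183]]
[[0.676, -0.0548, 0.05], [0.674, -0.353, 0.05], [0.4352, -0.3533, 0.05], [0.4328, -0.0547, 0.05]]
```

send_rows:
  commands:
    - [0.68, [0.103, -0.149, -0.042], [0, 0, 0.004]]
    - [0.68, [0.103, -0.149, -0.042], [0, 0, 0.004]]
    - [0.68, [0.103, -0.149, -0.042], [0, 0, 0.004]]
    - [0.68, [0.103, -0.149, -0.042], [0, 0, 0.004]]
    - [0.68, [0.103, -0.149, -0.042], [0, 0, 0.004]]
    - [0.68, [0.103, -0.149, -0.042], [0, 0, 0.004]]
    - [0.68, [0.103, -0.149, -0.042], [0, 0, 0.004]]
    - [0.68, [0.103, -0.149, -0.042], [0, 0, 0.004]]
    - [0.68, [0.103, -0.149, -0.042], [0, 0, 0.004]]
    - [0.68, [0.103, -0.149, -0.042], [0, 0, 0.004]]

```text
clock: 1.1
tool_pos: [0.5508, 0.2253, 0.1144]
orientation: [179.9, -0.2, -100.0]
force: [0.3, 0.7, -0.1]
opening: 0.0281
```

```bash
cat > look.py <<'E'
from h import *
import sys
def st():
    o=sensors.get_obs();print('t',round(o['clock'],2),'p',o['tool_pos'].round(4),'o',o['orientation'].round(1),'F',o['force'].round(1),'op',round(o['opening'],4));return o
def look(n,tag,box=None,f=1):
    s=cam(n);c=s["color"]
    if box: c=c[box[1]:box[3],box[0]:box[2]]
    cv2.imwrite(f"pics/{tag}.png",cv2.resize(c,None,fx=f,fy=f,interpolation=cv2.INTER_CUBIC));np.savez(f"{tag}.npz",**{k:np.array(v) for k,v in s.items()});return s
E
python3 -c "
from look import *
st();look('side','s1',(100,120,360,320),3);look('top','t1',(160,80,480,210),2.4)
s=np.load('top0.npz')
for h,pts in ((.05,[(372.9,89.5),(404,89.5),(435.6,89.5),(374.4,183),(405.4,183),(437.4,183)]),(.02,[(367.4,130),(398.5,130),(426,130),(454,130)])): print(ray(s,pts,h).round(4).tolist())
"
```

```text
t 1.1 p [0.5508 0.2253 0.1144] o [ 179.9   -0.2 -100. ] F [ 0.3  0.7 -0.1] op 0.0281
[[0.6696, -0.127, 0.05], [0.6698, -0.2048, 0.05], [0.6699, -0.284, 0.05], [0.4328, -0.1259, 0.05], [0.4328, -0.2011, 0.05], [0.4327, -0.2788, 0.05]]
[[0.5746, -0.1154, 0.02], [0.5747, -0.1946, 0.02], [0.5747, -0.2647, 0.02], [0.5748, -0.3362, 0.02]]
```

View pics/s1.png

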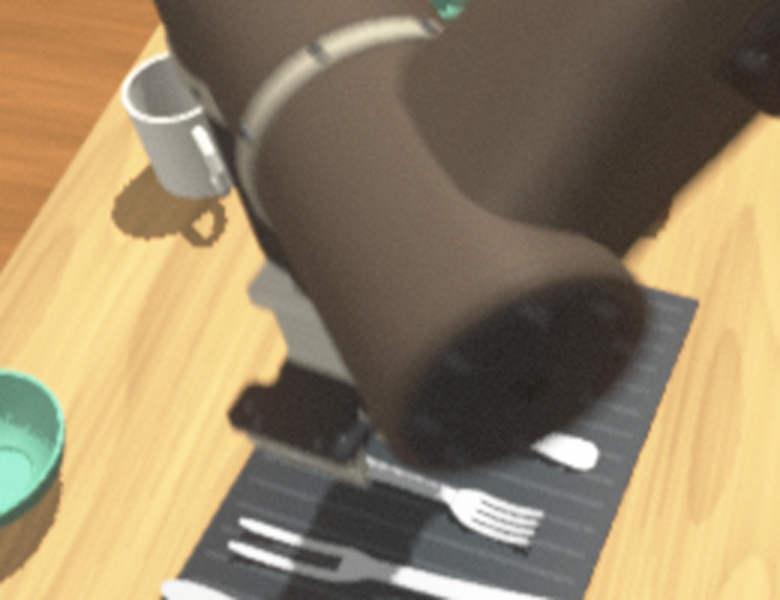

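View pics/t1.png

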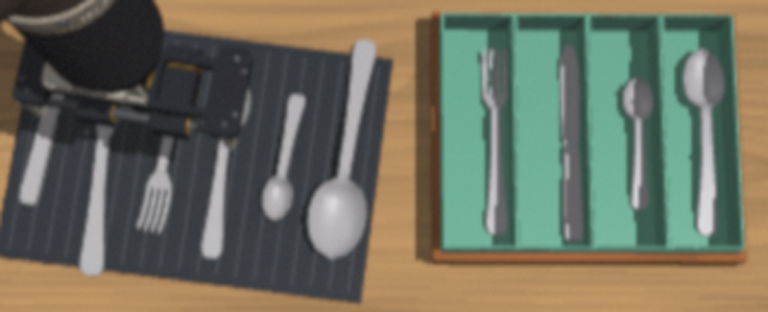

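send_rows:
  commands:
    - [0.68, [-0.011, 0.047, -0.1], [0, 0, -0.001]]
    - [0.68, [0, 0, -0.12], [0, 0, 0]]
    - [0.68, [0, 0, -0.1], [0, 0, 0]]
    - [0.68, [0, 0, 0], [0, 0, 0]]

```text
clock: 1.6
tool_pos: [0.5491, 0.2321, 0.0304]
orientation: [179.8, -0.3, -101.0]
force: [0.3, -0.7, 0.2]
opening: 0.0282
```

```bash
python3 -c "
from look import *
st();look('side','s2',(100,150,340,340),3);look('top','t2',(160,80,325,210),4)"
```

```text
t 1.6 p [0.5491 0.2321 0.0304] o [ 179.8   -0.3 -101. ] F [ 0.3 -0.7  0.2] op 0.0282
```

View pics/s2.png

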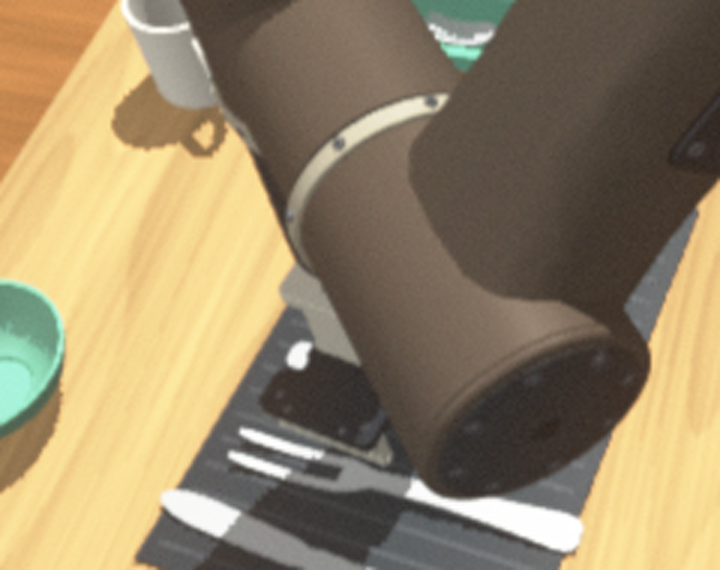

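View pics/t2.png

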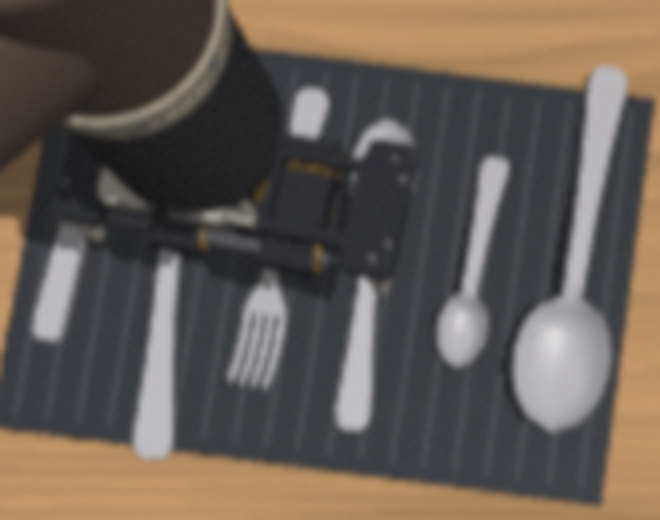

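send_rows:
  commands:
    - [0.68, [-0.003, 0.018, -0.045], [0, 0.0005, 0.001]]
    - [0.68, [0, 0, -0.045], [0, 0, 0]]
    - [0.68, [0, 0, 0], [0, 0, 0]]

```text
clock: 2.0
tool_pos: [0.5521, 0.2406, 0.0133]
orientation: [-179.9, 0.1, -100.5]
force: [-0.1, -0.5, 0.4]
opening: 0.0281
```

send_rows:
  commands:
    - [0.68, [-0.012, -0.014, -0.025], [0, 0, 0]]
    - [0.68, [0, 0, 0], [0, 0, 0]]

```text
clock: 2.2
tool_pos: [0.549, 0.2371, 0.007]
orientation: [-179.9, 0.1, -100.5]
force: [-0.3, -0.2, -0.3]
opening: 0.0279
```

send_rows:
  commands:
    - [1, [0, 0, 0], [0, 0, 0]]
    - [1, [0, 0, 0], [0, 0, 0]]
    - [1, [0, 0, 0], [0, 0, 0]]
    - [1, [0, 0, 0], [0, 0, 0]]

```text
clock: 2.6
tool_pos: [0.5494, 0.2371, 0.0078]
orientation: [-179.9, 0.2, -100.5]
force: [0.6, 0.3, 0.4]
opening: 0.0085
```

send_rows:
  commands:
    - [1, [0, 0, 0.08], [0, 0, 0]]
    - [1, [0, 0, 0.15], [0, 0, 0]]
    - [1, [0, 0, 0.15], [0, 0, 0]]
    - [1, [0, 0, 0.06], [0, 0, 0]]
    - [1, [0, 0, 0], [0, 0, 0]]

```text
clock: 3.1
tool_pos: [0.5482, 0.236, 0.1209]
orientation: [-180.0, 0.0, -100.5]
force: [0.4, 0.5, -0.4]
opening: 0.0086
```

```bash
python3 -c "
from look import *
st();look('side','s3',(100,120,360,320),3);look('top','t3',(160,80,325,210),4)"
```

```text
t 3.1 p [0.5482 0.236  0.1209] o [-180.     0.  -100.5] F [ 0.4  0.5 -0.4] op 0.0086
```

View pics/s3.png

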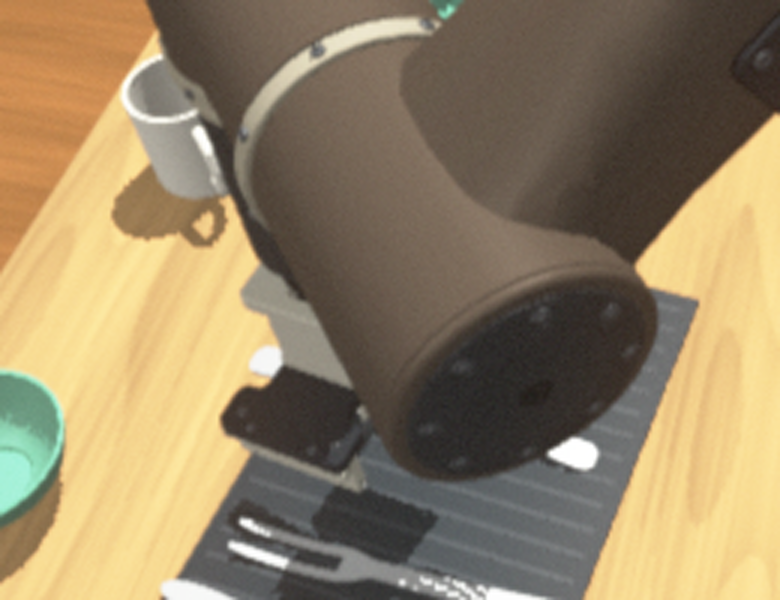

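View pics/t3.png

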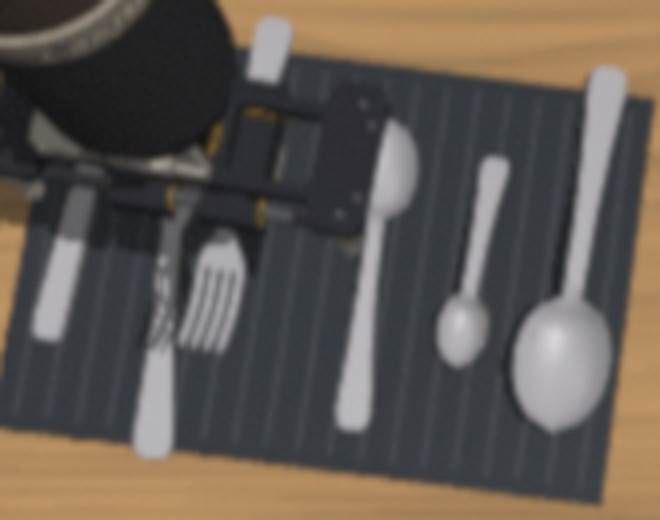

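send_rows:
  commands:
    - [1, [0, -0.14, 0], [0, 0, 0.0035]]
    - [1, [0, -0.16, 0], [0, 0, 0.0035]]
    - [1, [0, -0.16, 0], [0, 0, 0.0035]]
    - [1, [0, -0.16, 0], [0, 0, 0.0035]]
    - [1, [0, -0.16, 0], [0, 0, 0.0035]]
    - [1, [0, -0.16, 0], [0, 0, 0.0035]]
    - [1, [0, -0.16, 0], [0, 0, 0.0035]]
    - [1, [0, -0.16, -0.05], [0, 0, 0.0035]]
    - [1, [0, 0, 0], [0, 0, 0]]

```text
clock: 4.1
tool_pos: [0.5376, -0.0915, 0.0905]
orientation: [178.8, -0.5, -89.9]
force: [-0.8, 0.1, 0.6]
opening: 0.0086
```

```bash
python3 -c "
from look import *
st();look('side','s4',(180,40,400,220),3.5);look('top','t4',(300,70,480,210),4)"
```

```text
t 4.1 p [ 0.5376 -0.0915  0.0905] o [178.8  -0.5 -89.9] F [-0.8  0.1  0.6] op 0.0086
```

View pics/s4.png

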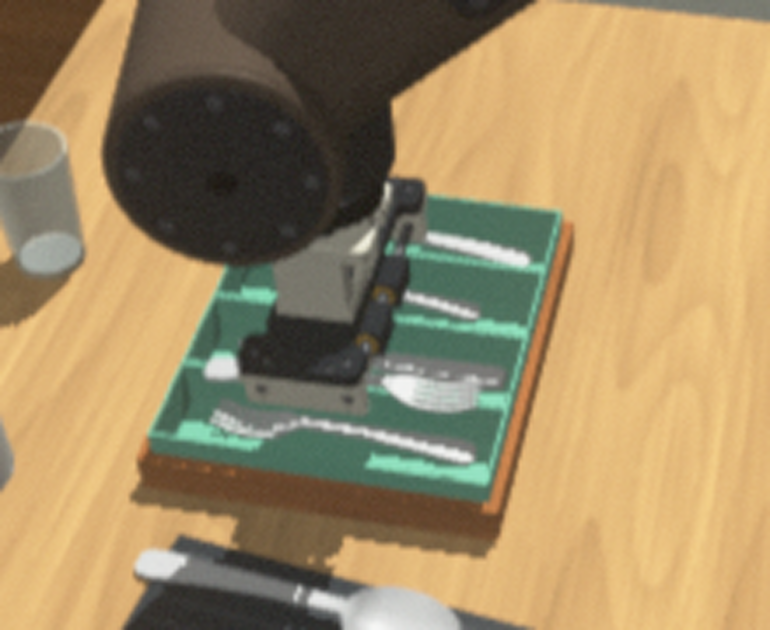

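View pics/t4.png

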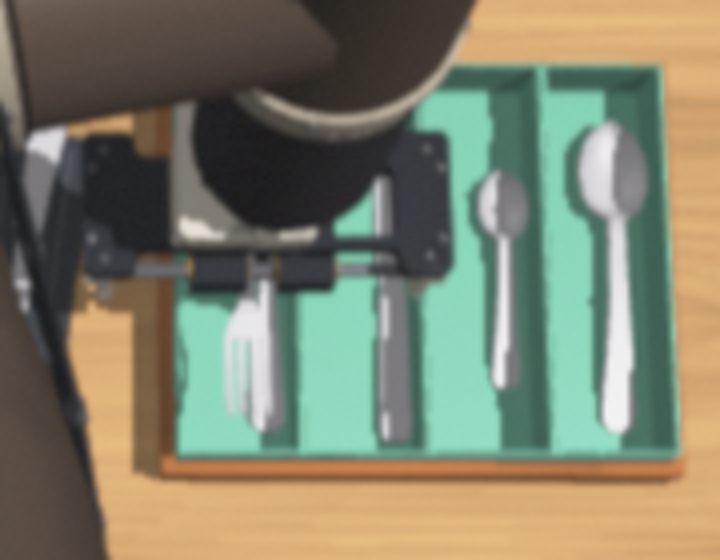

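send_rows:
  commands:
    - [1, [0.036, 0.018, -0.06], [0.0014, -0.0033, 0]]
    - [1, [0, 0, -0.06], [0, 0, 0]]
    - [1, [0, 0, 0], [0, 0, 0]]
    - [1, [0, 0, 0], [0, 0, 0]]

```text
clock: 4.6
tool_pos: [0.5489, -0.0809, 0.0603]
orientation: [-179.9, 0.0, -89.7]
force: [0.3, -0.2, 0.3]
opening: 0.009
```

send_rows:
  commands:
    - [1, [-0.01, -0.024, 0], [0, 0, -0.002]]
    - [1, [0, 0, -0.05], [0, 0, 0]]
    - [1, [0, 0, -0.05], [0, 0, 0]]
    - [1, [0, 0, 0], [0, 0, 0]]

```text
clock: 5.0
tool_pos: [0.5472, -0.0859, 0.0351]
orientation: [-179.8, 0.0, -90.3]
force: [-0.7, 1.2, 0.0]
opening: 0.0089
```

send_rows:
  commands:
    - [1, [0, -0.004, -0.024], [0, 0, 0]]
    - [1, [0, 0, 0], [0, 0, 0]]

```text
clock: 5.2
tool_pos: [0.5469, -0.0871, 0.028]
orientation: [-179.8, 0.0, -90.4]
force: [-0.2, -0.7, -1.2]
opening: 0.0087
```

```bash
python3 -c "
from look import *
st();look('side','s5',(180,40,400,220),3.5);look('top','t5',(300,70,480,210),4)"
```

```text
t 5.2 p [ 0.5469 -0.0871  0.028 ] o [-179.8    0.   -90.4] F [-0.2 -0.7 -1.2] op 0.0087
```

View pics/s5.png

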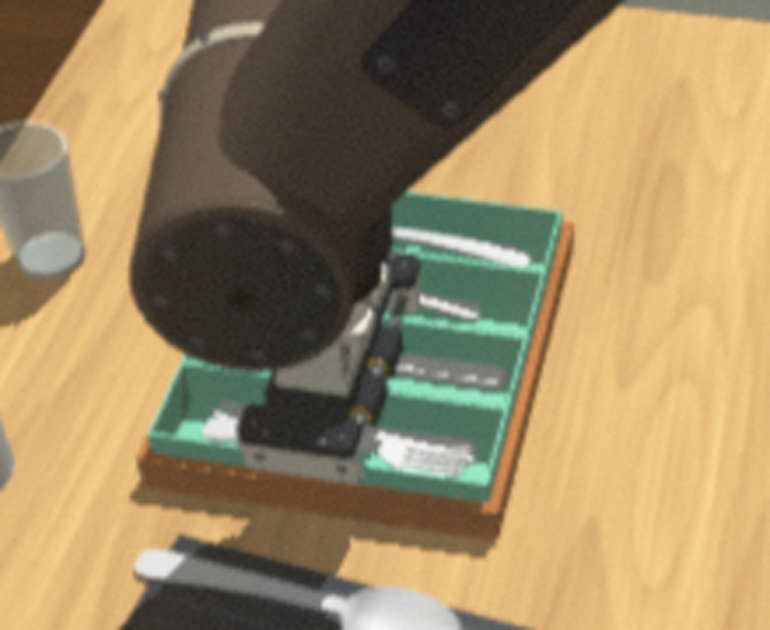

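View pics/t5.png

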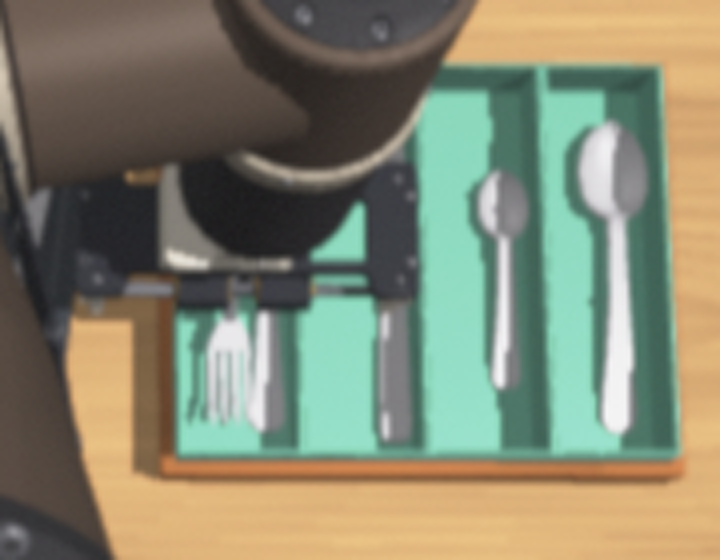

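send_rows:
  commands:
    - [0.84, [0, 0, 0], [0, 0, 0]]
    - [0.83, [0, 0, 0], [0, 0, 0]]
    - [0.83, [0, 0, 0], [0, 0, 0]]
    - [0.83, [0, 0, 0.02], [0, 0, 0]]
    - [0.83, [0, 0, 0.1], [0, 0, 0]]
    - [0.83, [0, 0, 0.15], [0, 0, 0]]
    - [0.83, [0, 0, 0.12], [0, 0, 0]]

```text
clock: 6.0
tool_pos: [0.545, -0.0875, 0.1272]
orientation: [179.9, -0.0, -90.3]
force: [1.6, -0.7, 0.6]
opening: 0.0148
```

```bash
python3 -c "
from look import *
st();look('side','s6',(180,40,400,220),3.5);look('top','t6',(300,70,480,210),4)"
```

```text
t 6.0 p [ 0.545  -0.0875  0.1272] o [179.9  -0.  -90.3] F [ 1.6 -0.7  0.6] op 0.0148
```

View pics/s6.png

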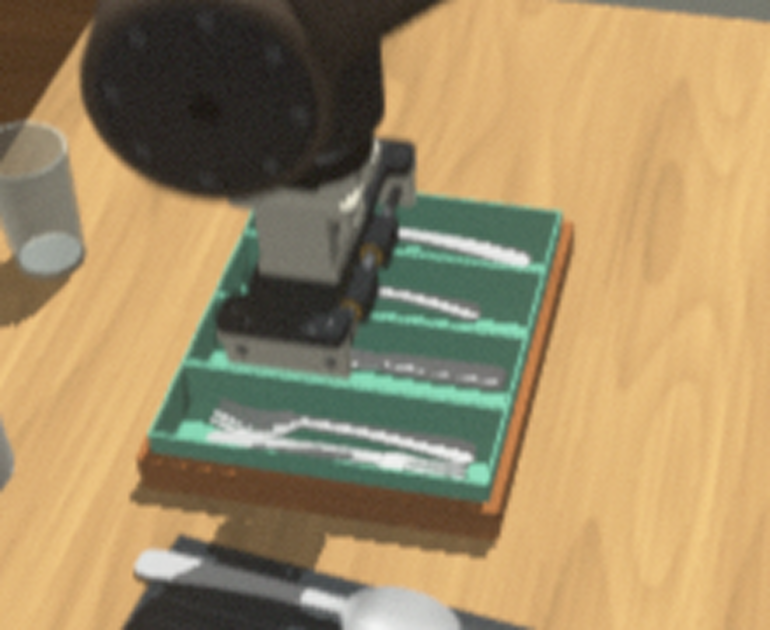

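View pics/t6.png

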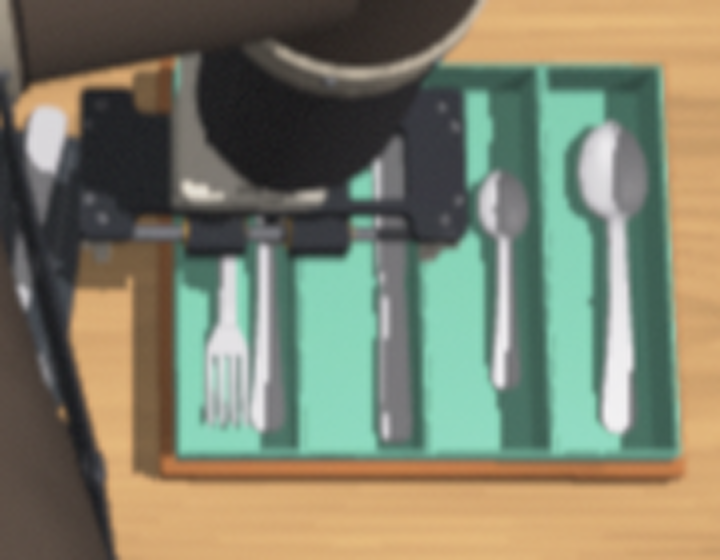

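send_rows:
  commands:
    - [0.64, [0.01, 0.15, 0], [0, 0, -0.0032]]
    - [0.64, [0.01, 0.18, 0], [0, 0, -0.0032]]
    - [0.64, [0.01, 0.18, 0], [0, 0, -0.0032]]
    - [0.64, [0.01, 0.18, 0], [0, 0, -0.0032]]
    - [0.64, [0.01, 0.18, 0], [0, 0, -0.0032]]
    - [0.64, [0.01, 0.18, 0], [0, 0, -0.0032]]
    - [0.64, [0.01, 0.18, 0], [0, 0, -0.0032]]
    - [0.64, [0.01, 0.18, 0], [0, 0, -0.0032]]
    - [0.64, [0.01, 0.18, 0], [0, 0, -0.0032]]
    - [0.64, [0.01, 0.18, 0], [0, 0, -0.0032]]
    - [0.64, [0, 0, -0.08], [0, 0, 0]]
    - [0.64, [0, 0, 0], [0, 0, 0]]

```text
clock: 7.3
tool_pos: [0.57, 0.3734, 0.1123]
orientation: [-179.4, 0.2, -102.5]
force: [-0.4, -0.1, -0.9]
opening: 0.0315
```

```bash
python3 -c "
from look import *
st();look('top','t7')
from meas import *
s=np.load('t7.npz');m,o=measure(s,(160,85,325,205),0)
for uv,a in o:
    mu,ax,lo,hi,wd=pose(s,uv,.012);print(a,(mu+ax*(lo+hi)/2).round(4),np.degrees(np.arctan2(ax[1],ax[0])).round(1),round(hi-lo,4))
"
```

```text
t 7.3 p [0.57   0.3734 0.1123] o [-179.4    0.2 -102.5] F [-0.4 -0.1 -0.9] op 0.0315
72 [0.6795 0.3417] -5.8 0.0298
1055 [0.5474 0.0441] -9.1 0.2392
714 [0.5371 0.3042] -4.0 0.2513
680 [0.5297 0.178 ] -5.8 0.2023
378 [0.5384 0.1108] -10.5 0.1389
263 [0.5281 0.3731] -11.8 0.0854
```

send_rows:
  commands:
    - [0.64, [-0.016, -0.026, -0.12], [0, -0.001, 0.002]]
    - [0.64, [0, 0, -0.12], [0, 0, 0]]
    - [0.64, [0, 0, -0.07], [0, 0, 0]]
    - [0.64, [0, 0, 0], [0, 0, 0]]
    - [0.64, [0, 0, 0], [0, 0, 0]]

```text
clock: 7.85
tool_pos: [0.5705, 0.3653, 0.0418]
orientation: [-178.6, 0.7, -101.8]
force: [-0.3, -0.2, -0.7]
opening: 0.0315
```

send_rows:
  commands:
    - [0.64, [-0.016, 0.005, -0.05], [-0.0011, 0.0042, 0]]
    - [0.64, [0, 0, -0.06], [0, 0, 0]]
    - [0.64, [0, 0, 0], [0, 0, 0]]

```text
clock: 8.15
tool_pos: [0.568, 0.3673, 0.0164]
orientation: [-179.9, 0.3, -101.9]
force: [0.3, 0.5, -0.5]
opening: 0.0313
```

send_rows:
  commands:
    - [0.64, [-0.005, 0, -0.04], [0, 0, 0]]
    - [0.64, [0, 0, 0], [0, 0, 0]]
    - [1, [0, 0, 0], [0, 0, 0]]
    - [1, [0, 0, 0], [0, 0, 0]]
    - [1, [0, 0, 0], [0, 0, 0]]
    - [1, [0, 0, 0], [0, 0, 0]]

```text
clock: 8.75
tool_pos: [0.5668, 0.3677, 0.0057]
orientation: [-179.9, 0.3, -101.9]
force: [-0.5, 0.8, -0.8]
opening: 0.0155
```

send_rows:
  commands:
    - [1, [0, 0, 0.08], [0, 0, 0]]
    - [1, [0, 0, 0.15], [0, 0, 0]]
    - [1, [0, 0, 0.15], [0, 0, 0]]
    - [1, [0, 0, 0.05], [0, 0, 0]]
    - [1, [-0.01, -0.15, 0], [0, 0, 0.0027]]
    - [1, [-0.013, -0.17, 0], [0, 0, 0.0027]]
    - [1, [-0.013, -0.17, 0], [0, 0, 0.0027]]
    - [1, [-0.013, -0.17, 0], [0, 0, 0.0027]]
    - [1, [-0.013, -0.17, 0], [0, 0, 0.0027]]
    - [1, [-0.013, -0.17, 0], [0, 0, 0.0027]]
    - [1, [-0.013, -0.17, 0], [0, 0, 0.0027]]
    - [1, [-0.013, -0.17, 0], [0, 0, 0.0027]]

```text
clock: 9.95
tool_pos: [0.5376, 0.0259, 0.1164]
orientation: [-179.8, 0.4, -93.4]
force: [0.7, 0.1, -0.4]
opening: 0.0154
```

send_rows:
  commands:
    - [1, [-0.01, -0.17, 0], [0, 0, 0.0027]]
    - [1, [-0.01, -0.17, 0], [0, 0, 0.0027]]
    - [1, [-0.01, -0.17, 0], [0, 0, 0.0027]]
    - [1, [-0.01, -0.12, 0], [0, 0, 0]]
    - [1, [0, -0.04, -0.05], [0, 0, 0]]
    - [1, [0, 0, -0.05], [0, 0, 0]]
    - [1, [0, 0, 0], [0, 0, 0]]

```text
clock: 10.65
tool_pos: [0.5236, -0.1522, 0.0894]
orientation: [-179.8, 0.4, -90.6]
force: [-0.4, 0.5, -0.5]
opening: 0.0156
```

```bash
python3 -c "
from look import *
st();look('side','s8',(180,40,400,220),3.5);look('top','t8',(300,70,480,210),4)"
```

```text
t 10.65 p [ 0.5236 -0.1522  0.0894] o [-179.8    0.4  -90.6] F [-0.4  0.5 -0.5] op 0.0156
```

View pics/s8.png

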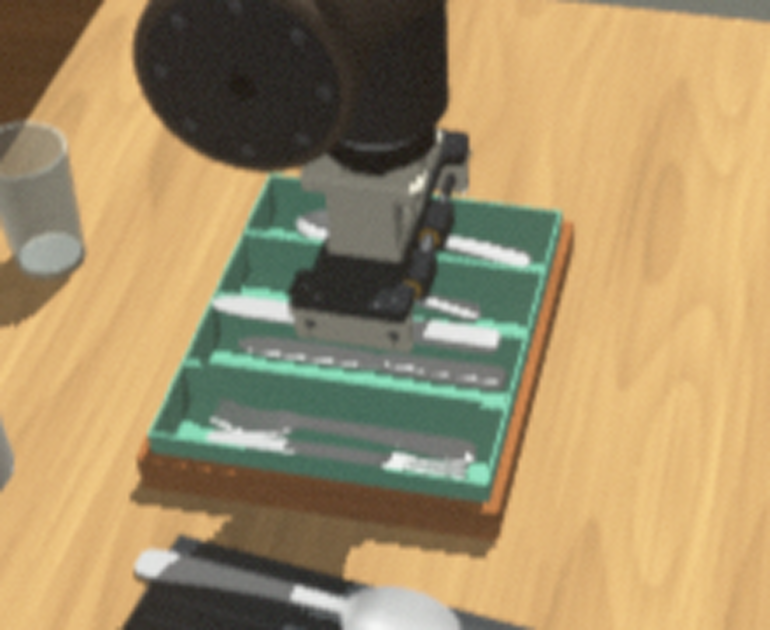

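View pics/t8.png

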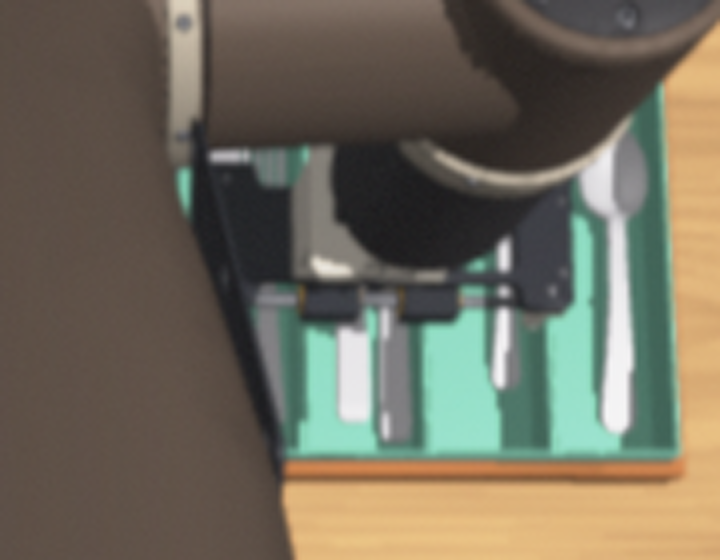

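send_rows:
  commands:
    - [1, [0.014, -0.04, -0.06], [-0.001, 0, 0.0005]]
    - [1, [0, 0, -0.04], [0, 0, 0]]
    - [1, [0, 0, 0], [0, 0, 0]]

```text
clock: 11.05
tool_pos: [0.5301, -0.1587, 0.0664]
orientation: [-179.5, 0.0, -90.1]
force: [-0.8, 0.9, -1.0]
opening: 0.0157
```

send_rows:
  commands:
    - [1, [-0.006, -0.02, -0.05], [0, 0.0014, -0.001]]
    - [1, [0, 0, -0.05], [0, 0, 0]]
    - [1, [0, 0, 0], [0, 0, 0]]

```text
clock: 11.35
tool_pos: [0.5291, -0.1625, 0.0404]
orientation: [180.0, 0.1, -90.4]
force: [-0.4, 0.6, -1.1]
opening: 0.0154
```

send_rows:
  commands:
    - [1, [0, -0.005, -0.035], [0, 0, 0]]
    - [1, [0, 0, 0], [0, 0, 0]]
    - [1, [0, 0, 0], [0, 0, 0]]

```text
clock: 11.65
tool_pos: [0.5291, -0.1639, 0.0306]
orientation: [180.0, 0.0, -90.4]
force: [0.8, -0.1, -0.8]
opening: 0.0158
```

```bash
python3 -c "
from look import *
st();look('side','s9',(180,40,400,220),3.5);look('top','t9',(300,70,480,210),4)"
```

```text
t 11.65 p [ 0.5291 -0.1639  0.0306] o [180.    0.  -90.4] F [ 0.8 -0.1 -0.8] op 0.0158
```

View pics/s9.png

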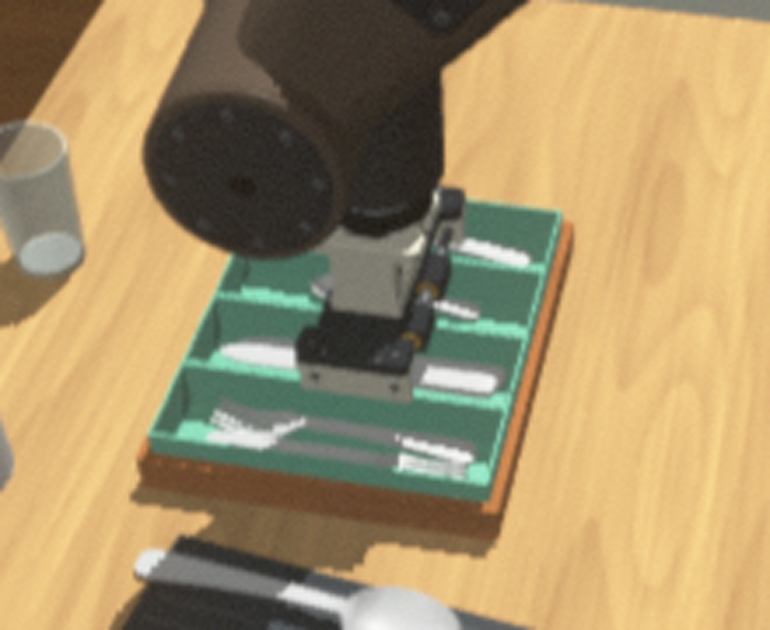

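View pics/t9.png

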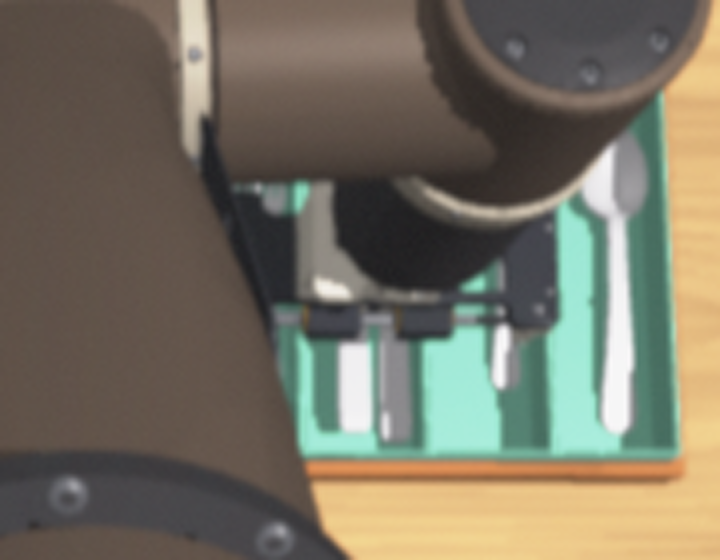

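send_rows:
  commands:
    - [1, [0, 0, -0.009], [0, 0, 0]]
    - [0.77, [0, 0, 0], [0, 0, 0]]
    - [0.76, [0, 0, 0], [0, 0, 0]]
    - [0.76, [0, 0, 0], [0, 0, 0]]
    - [0.76, [0, 0, 0.02], [0, 0, 0]]
    - [0.76, [0, 0, 0.1], [0, 0, 0]]
    - [0.76, [0, 0, 0.15], [0, 0, 0]]
    - [0.76, [0, 0, 0.1], [0, 0, 0]]

```text
clock: 12.55
tool_pos: [0.5268, -0.1639, 0.122]
orientation: [179.6, 0.0, -90.4]
force: [1.1, 1.2, 0.1]
opening: 0.021
```

```bash
python3 -c "
from look import *
st();look('side','s10',(180,40,400,220),3.5);look('top','t10',(300,70,480,210),4)"
```

```text
t 12.55 p [ 0.5268 -0.1639  0.122 ] o [179.6   0.  -90.4] F [1.1 1.2 0.1] op 0.021
```

View pics/s10.png

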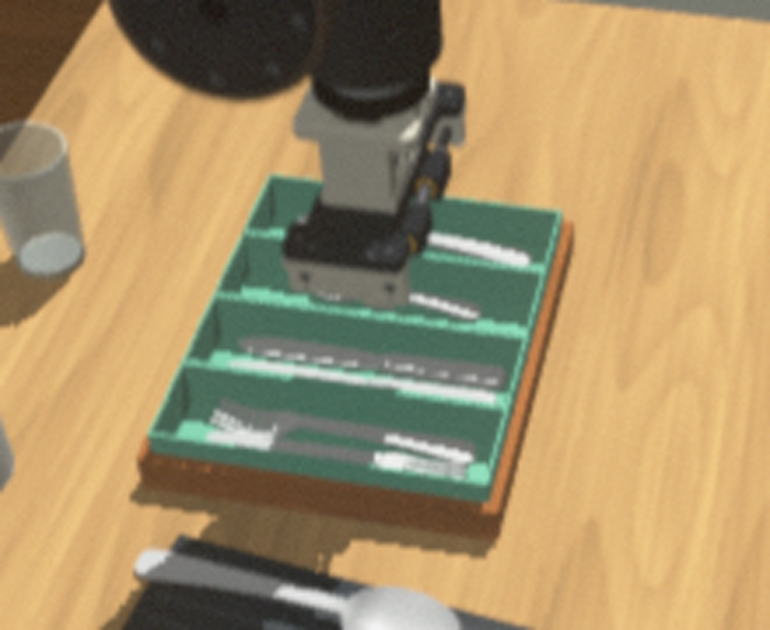

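View pics/t10.png

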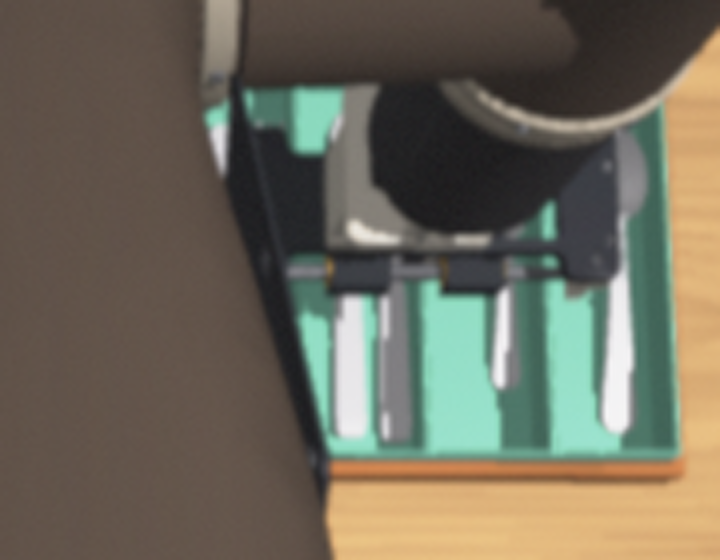

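send_rows:
  commands:
    - [0.68, [0, 0.14, 0], [0, 0, -0.004]]
    - [0.68, [0.002, 0.17, 0], [0, 0, -0.004]]
    - [0.68, [0.002, 0.17, 0], [0, 0, -0.004]]
    - [0.68, [0.002, 0.17, 0], [0, 0, -0.004]]
    - [0.68, [0, 0.17, 0], [0, 0, -0.004]]
    - [0.68, [0, 0.17, 0], [0, 0, -0.004]]
    - [0.68, [0, 0.08, -0.05], [0, 0, -0.002]]
    - [0.68, [0, 0, -0.05], [0, 0, 0]]
    - [0.68, [0, 0, 0], [0, 0, 0]]

```text
clock: 13.55
tool_pos: [0.5285, 0.1131, 0.0993]
orientation: [-179.8, 0.1, -100.3]
force: [-0.6, 0.0, 0.0]
opening: 0.0284
```

send_rows:
  commands:
    - [0.68, [0, -0.004, -0.1], [0, 0, 0.001]]
    - [0.68, [0, 0, -0.12], [0, 0, 0]]
    - [0.68, [0, 0, -0.07], [0, 0, 0]]
    - [0.68, [0, 0, 0], [0, 0, 0]]
    - [0.68, [0, 0, 0], [0, 0, 0]]

```text
clock: 14.05
tool_pos: [0.5293, 0.1076, 0.0265]
orientation: [-179.8, 0.1, -100.0]
force: [0.7, 0.8, 0.4]
opening: 0.0281
```

```bash
python3 -c "
from look import *
st();look('side','s11',(100,150,340,340),3);look('top','t11',(160,80,325,210),4)"
```

```text
t 14.05 p [0.5293 0.1076 0.0265] o [-1.798e+02  1.000e-01 -1.000e+02] F [0.7 0.8 0.4] op 0.0281
```

View pics/t11.png

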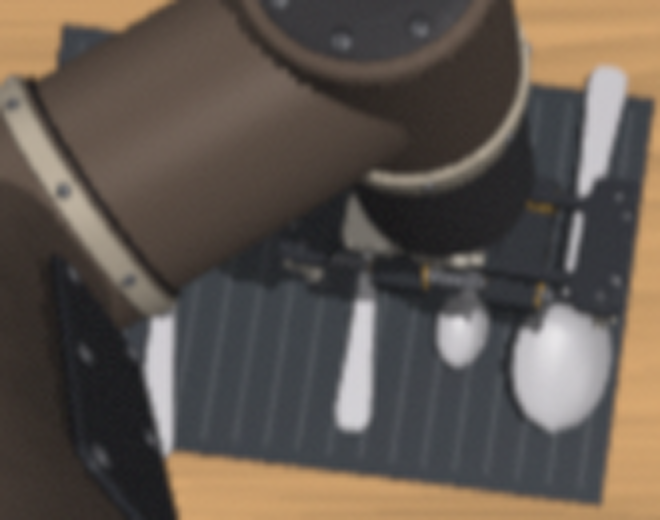

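send_rows:
  commands:
    - [0.68, [0, 0.016, -0.04], [0, 0, 0]]
    - [0.68, [0, 0, 0], [0, 0, 0]]

```text
clock: 14.35
tool_pos: [0.5308, 0.1126, 0.0183]
orientation: [-179.6, 0.3, -100.1]
force: [-0.4, -0.8, 0.1]
opening: 0.0278
```

send_rows:
  commands:
    - [0.68, [-0.006, 0, -0.04], [0, 0.001, 0]]
    - [0.68, [0, 0, 0], [0, 0, 0]]
    - [1, [0, 0, 0], [0, 0, 0]]
    - [1, [0, 0, 0], [0, 0, 0]]
    - [1, [0, 0, 0], [0, 0, 0]]
    - [1, [0, 0, 0], [0, 0, 0]]

```text
clock: 14.95
tool_pos: [0.5296, 0.1133, 0.0081]
orientation: [-179.9, 0.3, -100.0]
force: [-0.2, -0.2, 1.0]
opening: 0.0083
```

send_rows:
  commands:
    - [1, [0, 0, 0.08], [0, 0, 0]]
    - [1, [0, 0, 0.15], [0, 0, 0]]
    - [1, [0, 0, 0.15], [0, 0, 0]]
    - [1, [0, -0.04, 0.05], [0, 0, 0]]
    - [1, [0.008, -0.15, 0], [0, 0, 0.0035]]
    - [1, [0.008, -0.17, 0], [0, 0, 0.0035]]
    - [1, [0.008, -0.17, 0], [0, 0, 0.0035]]
    - [1, [0.008, -0.17, 0], [0, 0, 0.0035]]
    - [1, [0.008, -0.17, 0], [0, 0, 0.0035]]
    - [1, [0.008, -0.17, 0], [0, 0, 0.0035]]
    - [1, [0.008, -0.17, 0], [0, 0, 0.0035]]
    - [1, [0.008, -0.17, 0], [0, 0, 0.0035]]

```text
clock: 16.15
tool_pos: [0.5453, -0.2396, 0.1231]
orientation: [-179.5, 0.3, -89.0]
force: [0.9, 0.3, -0.9]
opening: 0.0083
```

send_rows:
  commands:
    - [1, [0, 0.03, 0], [0, 0.001, -0.004]]
    - [1, [0, 0, -0.06], [0, 0, 0]]
    - [1, [0, 0, -0.1], [0, 0, 0]]
    - [1, [0, 0, -0.07], [0, 0, 0]]
    - [1, [0, 0, 0], [0, 0, 0]]
    - [1, [0, 0, 0], [0, 0, 0]]

```text
clock: 16.75
tool_pos: [0.5443, -0.24, 0.0647]
orientation: [-179.8, 0.3, -91.0]
force: [0.1, -0.3, -0.1]
opening: 0.0081
```

```bash
python3 -c "
from look import *
st();look('side','s12',(180,40,400,220),3.5);look('top','t12',(300,70,480,210),4)"
```

```text
t 16.75 p [ 0.5443 -0.24    0.0647] o [-179.8    0.3  -91. ] F [ 0.1 -0.3 -0.1] op 0.0081
```

View pics/s12.png

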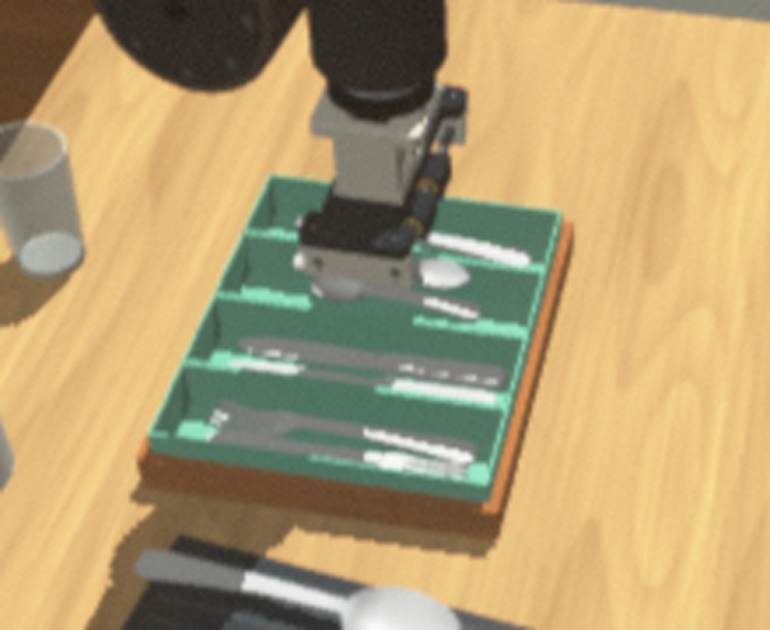

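View pics/t12.png

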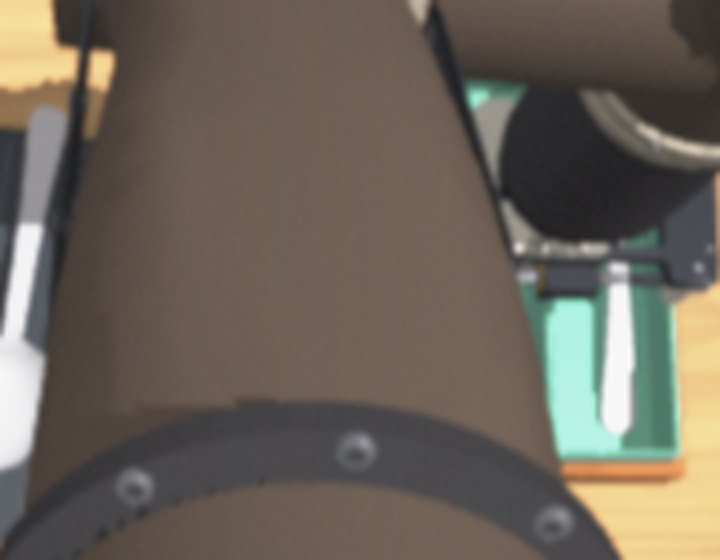

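send_rows:
  commands:
    - [1, [0, 0.003, -0.05], [0, 0, 0.001]]
    - [1, [0, 0, -0.05], [0, 0, 0]]
    - [1, [0, 0, 0], [0, 0, 0]]
    - [1, [0, 0, 0], [0, 0, 0]]

```text
clock: 17.25
tool_pos: [0.5459, -0.2389, 0.0401]
orientation: [-179.6, 0.3, -90.6]
force: [0.4, -0.4, -0.0]
opening: 0.0083
```

send_rows:
  commands:
    - [1, [0, 0, -0.046], [0, 0.001, 0]]
    - [1, [0, 0, 0], [0, 0, 0]]

```text
clock: 17.45
tool_pos: [0.546, -0.2388, 0.0279]
orientation: [-179.9, 0.3, -90.6]
force: [0.1, -0.4, -0.2]
opening: 0.0081
```

send_rows:
  commands:
    - [1, [0, 0, -0.012], [0, 0, 0]]
    - [1, [0, 0, 0], [0, 0, 0]]

```text
clock: 17.65
tool_pos: [0.546, -0.2389, 0.0243]
orientation: [-180.0, 0.3, -90.5]
force: [0.4, -0.4, -0.1]
opening: 0.0085
```

send_rows:
  commands:
    - [1, [0, 0, -0.012], [0, 0, 0]]
    - [1, [0, 0, 0], [0, 0, 0]]

```text
clock: 17.85
tool_pos: [0.5462, -0.2389, 0.0213]
orientation: [-179.9, 0.3, -90.5]
force: [-0.7, -0.3, -0.4]
opening: 0.0082
```

send_rows:
  commands:
    - [1, [0, 0, -0.014], [0, 0, 0]]
    - [1, [0, 0, 0], [0, 0, 0]]

```text
clock: 18.05
tool_pos: [0.5466, -0.2388, 0.0178]
orientation: [-179.9, 0.3, -90.5]
force: [-0.8, 1.0, -1.1]
opening: 0.0082
```

send_rows:
  commands:
    - [0.85, [0, 0, 0], [0, 0, 0]]
    - [0.84, [0, 0, 0], [0, 0, 0]]
    - [0.84, [0, 0, 0], [0, 0, 0]]
    - [0.84, [0, 0, 0.02], [0, 0, 0]]
    - [0.84, [0, 0, 0.12], [0, 0, 0]]
    - [0.84, [0, 0, 0.15], [0, 0, 0]]
    - [0.84, [0, 0, 0.12], [0, 0, 0]]

```text
clock: 18.75
tool_pos: [0.5429, -0.2361, 0.1197]
orientation: [179.6, 0.4, -90.6]
force: [-0.7, -0.1, -0.7]
opening: 0.0139
```

```bash
python3 -c "
from look import *
st();look('side','s13',(180,40,400,220),3.5)"
```

```text
t 18.75 p [ 0.5429 -0.2361  0.1197] o [179.6   0.4 -90.6] F [-0.7 -0.1 -0.7] op 0.0139
```

View pics/s13.png

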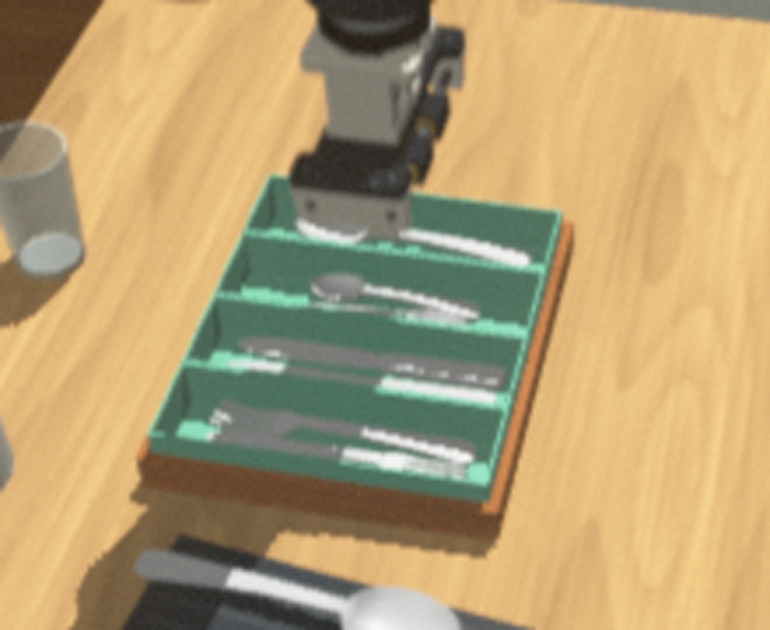

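send_rows:
  commands:
    - [0.68, [0, 0.14, 0], [0, 0, -0.002]]
    - [0.68, [0, 0.17, 0], [0, 0, -0.002]]
    - [0.68, [0, 0.17, 0], [0, 0, -0.002]]
    - [0.68, [0, 0.17, 0], [0, 0, -0.002]]
    - [0.68, [0, 0.17, 0], [0, 0, -0.002]]
    - [0.68, [0, 0.17, 0], [0, 0, -0.002]]
    - [0.68, [0, 0.17, 0], [0, 0, -0.002]]
    - [0.68, [0, 0.17, 0], [0, 0, -0.002]]
    - [0.68, [0, 0.17, 0], [0, 0, -0.001]]
    - [0.68, [0, 0.1, 0], [0, 0, 0]]
    - [0.68, [0, 0, -0.08], [0, 0, 0]]
    - [0.68, [0, 0, 0], [0, 0, 0]]

```text
clock: 20.0
tool_pos: [0.5479, 0.1755, 0.1142]
orientation: [-179.0, 0.4, -97.1]
force: [-0.4, 0.0, -0.9]
opening: 0.028
```

send_rows:
  commands:
    - [0.68, [-0.01, 0, -0.1], [-0.001, 0.0027, 0.001]]
    - [0.68, [0, 0, -0.12], [0, 0, 0]]
    - [0.68, [0, 0, -0.1], [0, 0, 0]]
    - [0.68, [0, 0, 0], [0, 0, 0]]
    - [0.68, [0, 0, 0], [0, 0, 0]]

```text
clock: 20.5
tool_pos: [0.5487, 0.1743, 0.0377]
orientation: [-179.6, 0.0, -96.7]
force: [0.7, 0.5, -0.1]
opening: 0.0282
```

```bash
python3 -c "
from look import *
st();look('side','s14',(100,150,340,340),3);look('top','t14',(160,80,325,210),4)"
```

```text
t 20.5 p [0.5487 0.1743 0.0377] o [-179.6    0.   -96.7] F [ 0.7  0.5 -0.1] op 0.0282
```

View pics/t14.png

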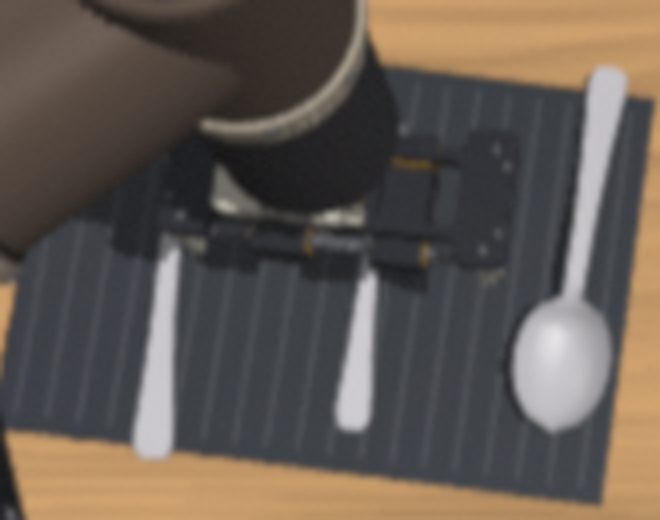

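send_rows:
  commands:
    - [0.68, [-0.014, 0.006, -0.05], [0, 0.001, 0]]
    - [0.68, [0, 0, -0.05], [0, 0, 0]]
    - [0.68, [0, 0, 0], [0, 0, 0]]

```text
clock: 20.9
tool_pos: [0.5466, 0.177, 0.0144]
orientation: [-179.7, 0.2, -96.7]
force: [-0.5, -0.2, -0.0]
opening: 0.0282
```

send_rows:
  commands:
    - [0.68, [-0.004, -0.003, -0.018], [0, 0, 0]]
    - [0.68, [0, 0, 0], [0, 0, 0]]
    - [1, [0, 0, 0], [0, 0, 0]]
    - [1, [0, 0, 0], [0, 0, 0]]
    - [1, [0, 0, 0], [0, 0, 0]]
    - [1, [0, 0, 0], [0, 0, 0]]

```text
clock: 21.5
tool_pos: [0.5456, 0.1764, 0.0096]
orientation: [-179.7, 0.2, -96.7]
force: [0.3, -0.1, -1.1]
opening: 0.0088
```

send_rows:
  commands:
    - [1, [0, 0, 0.08], [0, 0, 0]]
    - [1, [0, 0, 0.15], [0, 0, 0]]
    - [1, [0, 0, 0.15], [0, 0, 0]]
    - [1, [0, 0, 0.1], [0, 0, 0]]
    - [1, [0, -0.08, 0], [0, 0, -0.012]]
    - [1, [0, -0.09, 0], [0, 0, -0.022]]
    - [1, [0, -0.09, 0], [0, 0, -0.022]]
    - [1, [0, -0.09, 0], [0, 0, -0.022]]
    - [1, [0, -0.09, 0], [0, 0, -0.022]]
    - [1, [0, -0.09, 0], [0, 0, -0.022]]
    - [1, [0, -0.09, 0], [0, 0, -0.022]]
    - [1, [0, -0.09, 0], [0, 0, -0.022]]

```text
clock: 22.7
tool_pos: [0.5442, -0.0054, 0.1363]
orientation: [-179.7, 0.4, -158.4]
force: [0.1, -0.0, -0.4]
opening: 0.0087
```

send_rows:
  commands:
    - [1, [-0.002, -0.09, 0], [0, 0, -0.022]]
    - [1, [-0.002, -0.09, 0], [0, 0, -0.022]]
    - [1, [-0.002, -0.09, 0], [0, 0, -0.022]]
    - [1, [-0.002, -0.09, 0], [0, 0, -0.022]]
    - [1, [-0.002, -0.09, 0], [0, 0, -0.022]]
    - [1, [-0.002, -0.09, 0], [0, 0, -0.022]]
    - [1, [-0.002, -0.09, 0], [0, 0, -0.022]]
    - [1, [-0.002, -0.09, 0], [0, 0, -0.022]]
    - [1, [-0.002, -0.09, 0], [0, 0, -0.022]]
    - [1, [-0.002, -0.09, 0], [0, 0, -0.022]]
    - [1, [-0.002, -0.09, 0], [0, 0, -0.022]]
    - [1, [-0.002, -0.06, 0], [0, 0, -0.01]]

```text
clock: 23.9
tool_pos: [0.5358, -0.2794, 0.1373]
orientation: [-179.8, 0.5, 106.7]
force: [0.0, -0.3, -1.3]
opening: 0.009
```

send_rows:
  commands:
    - [1, [0.005, -0.06, 0], [0, 0, -0.02]]
    - [1, [0.005, -0.04, 0], [0, 0, -0.018]]
    - [1, [0, 0, -0.05], [0, 0, 0]]
    - [1, [0, 0, -0.05], [0, 0, 0]]
    - [1, [0, 0, 0], [0, 0, 0]]
    - [1, [0, 0, 0], [0, 0, 0]]

```text
clock: 24.5
tool_pos: [0.5364, -0.3061, 0.1088]
orientation: [-179.7, 0.4, 92.7]
force: [-0.0, 0.2, -0.5]
opening: 0.0089
```

```bash
python3 -c "
from look import *
st();look('side','s15',(180,0,400,180),3.5);look('top','t15',(300,70,480,210),4)"
```

```text
t 24.5 p [ 0.5364 -0.3061  0.1088] o [-179.7    0.4   92.7] F [-0.   0.2 -0.5] op 0.0089
```

View pics/s15.png

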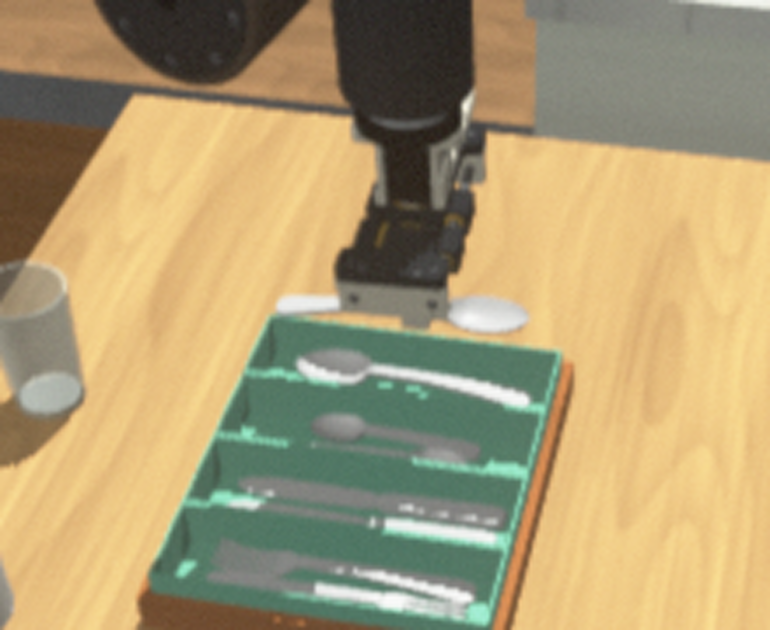

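View pics/t15.png

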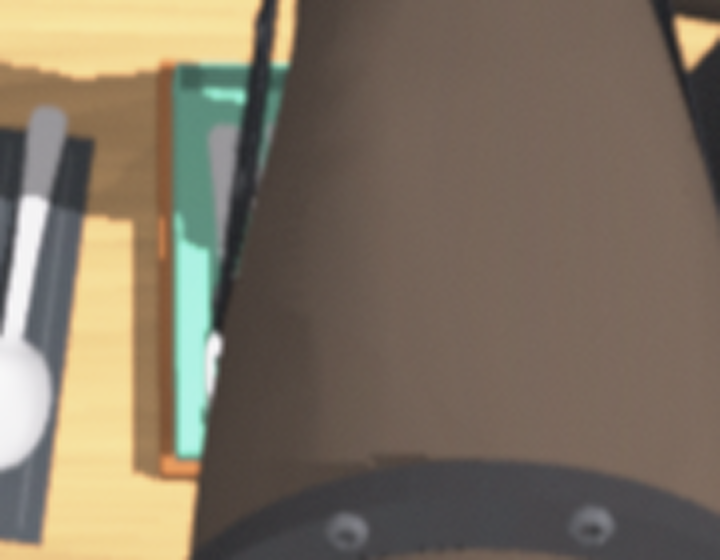

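```bash
python3 -c "
from h import *
s=np.load('s15.npz');P=cloud(s).reshape(-1,3)
T=np.array([.5364,-.3061,.1088])
q=P[(abs(P[:,0]-T[0])<.14)&(abs(P[:,1]-T[1])<.1)&(P[:,2]>.09)&(P[:,2]<.2)]-T
for z in np.arange(-.01,.075,.005):
    k=q[(abs(q[:,2]-z)<.0025)]
    a=k[abs(k[:,0])<.012]
    if len(a): print(round(z,3),len(a),'y',a[:,1].min().round(4),np.median(a[:,1]).round(4),a[:,1].max().round(4))
for nm,k in (('head',q[(q[:,0]<-.03)&(q[:,2]<.03)]),('hand',q[(q[:,0]>.04)&(q[:,2]<.03)])): print(nm,len(k),k.min(0).round(4),k.max(0).round(4))
# bin walls near spoon bin rim, z .045-.055
w=P[(P[:,2]>.044)&(P[:,2]<.056)&(P[:,0]>.45)&(P[:,0]<.66)&(P[:,1]>-.4)&(P[:,1]<-.04)]
h,e=np.histogram(w[:,1],bins=np.arange(-.4,-.04,.004));print([(round(e[i],3),int(h[i])) for i in range(len(h)) if h[i]>8])
"
```

```text
0.0 6 y 0.0204 0.022 0.0239
0.005 13 y 0.0195 0.0233 0.0251
0.01 5 y 0.0222 0.0241 0.0274
0.065 15 y 0.0877 0.091 0.092
0.07 12 y 0.089 0.0915 0.0932
head 176 [-0.0835 -0.0223 -0.0083] [-0.0301  0.0243  0.0067]
hand 98 [ 0.0642 -0.0058 -0.0081] [0.1171 0.0196 0.0047]
[(np.float64(-0.36), 15), (np.float64(-0.356), 61), (np.float64(-0.352), 19), (np.float64(-0.284), 57), (np.float64(-0.28), 83), (np.float64(-0.276), 19), (np.float64(-0.208), 47), (np.float64(-0.204), 95), (np.float64(-0.2), 31), (np.float64(-0.132), 39), (np.float64(-0.128), 109), (np.float64(-0.124), 38), (np.float64(-0.056), 52), (np.float64(-0.052), 95)]
```

send_rows:
  commands:
    - [1, [0.002, -0.01, 0], [0, 0, -0.0075]]
    - [1, [0, 0, -0.06], [0, 0, 0]]
    - [1, [0, 0, -0.06], [0, 0, 0]]
    - [1, [0, 0, -0.04], [0, 0, 0]]
    - [1, [0, 0, 0], [0, 0, 0]]
    - [1, [0, 0, 0], [0, 0, 0]]

```text
clock: 25.2
tool_pos: [0.5396, -0.3075, 0.0712]
orientation: [180.0, 0.5, 90.2]
force: [0.1, 0.3, 0.2]
opening: 0.009
```

send_rows:
  commands:
    - [1, [-0.008, 0, -0.05], [0.001, 0, 0]]
    - [1, [0, 0, -0.05], [0, 0, 0]]
    - [1, [0, 0, 0], [0, 0, 0]]
    - [1, [0, 0, 0], [0, 0, 0]]

```text
clock: 25.6
tool_pos: [0.5381, -0.3076, 0.0453]
orientation: [179.9, 0.1, 90.3]
force: [0.2, -0.7, -0.4]
opening: 0.0088
```

```bash
python3 -c "
from look import *
st();look('side','s16',(180,40,400,220),3.5)"
```

```text
t 25.6 p [ 0.5381 -0.3076  0.0453] o [1.799e+02 1.000e-01 9.030e+01] F [ 0.2 -0.7 -0.4] op 0.0088
```

View pics/s16.png

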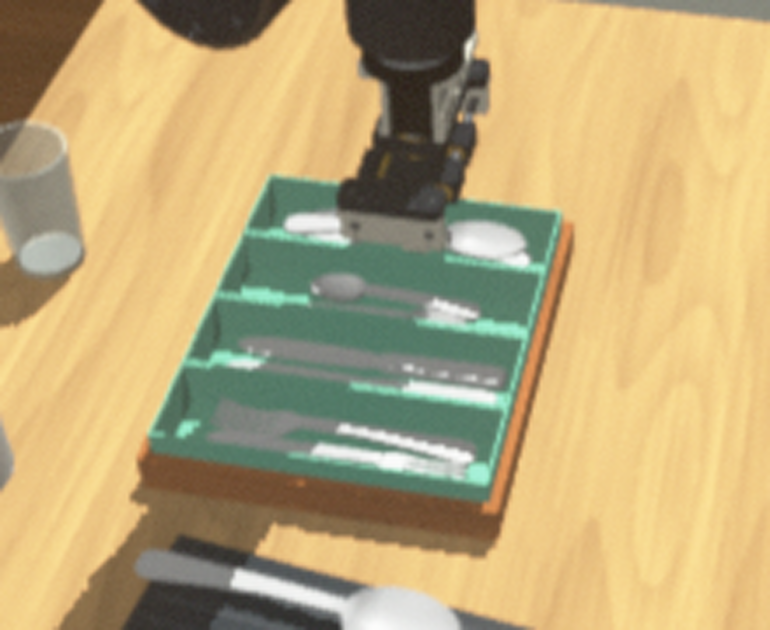

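Fingers are in past the rim with no contact; going on down in small steps.

send_rows:
  commands:
    - [1, [0, 0, -0.04], [0, 0, 0]]
    - [1, [0, 0, 0], [0, 0, 0]]

```text
clock: 25.85
tool_pos: [0.5383, -0.3076, 0.0349]
orientation: [179.8, 0.1, 90.2]
force: [-0.1, 0.8, 0.0]
opening: 0.0089
```

send_rows:
  commands:
    - [1, [0, 0, -0.02], [0, 0, 0]]
    - [1, [0, 0, 0], [0, 0, 0]]

```text
clock: 26.05
tool_pos: [0.5383, -0.3076, 0.0294]
orientation: [179.8, 0.1, 90.2]
force: [-1.1, 0.1, -1.4]
opening: 0.0087
```

send_rows:
  commands:
    - [1, [0, 0, -0.016], [0, 0, 0]]
    - [1, [0, 0, 0], [0, 0, 0]]

```text
clock: 26.25
tool_pos: [0.5387, -0.3077, 0.0253]
orientation: [179.8, 0.2, 90.3]
force: [-1.6, 0.2, 0.4]
opening: 0.0092
```

send_rows:
  commands:
    - [1, [0, 0, -0.012], [0, 0, 0]]
    - [1, [0, 0, 0], [0, 0, 0]]

```text
clock: 26.45
tool_pos: [0.539, -0.3079, 0.0225]
orientation: [179.8, 0.2, 90.3]
force: [-0.0, 0.3, 1.1]
opening: 0.0091
```

send_rows:
  commands:
    - [0.86, [0, 0, -0.008], [0, 0, 0]]
    - [0.84, [0, 0, 0], [0, 0, 0]]
    - [0.84, [0, 0, 0], [0, 0, 0]]
    - [0.84, [0, 0, 0.02], [0, 0, 0]]
    - [0.84, [0, 0, 0.1], [0, 0, 0]]
    - [0.84, [0, 0, 0.15], [0, 0, 0]]
    - [0.84, [0, 0, 0.15], [0, 0, 0]]
    - [0.84, [0, 0, 0.15], [0, 0, 0]]

```text
clock: 27.25
tool_pos: [0.5343, -0.3075, 0.1611]
orientation: [-179.5, 0.0, 90.2]
force: [1.8, 0.4, 0.3]
opening: 0.0136
```

```bash
python3 -c "
from look import *
st();look('side','s17',(180,40,400,220),3.5)"
```

```text
t 27.25 p [ 0.5343 -0.3075  0.1611] o [-179.5    0.    90.2] F [1.8 0.4 0.3] op 0.0136
```

send_rows:
  commands:
    - [0.84, [0, 0.1, 0.1], [0, 0, 0]]
    - [0.84, [0, 0.17, 0.02], [0, 0, 0]]
    - [0.84, [0, 0.17, 0], [0, 0, 0]]
    - [0.84, [0, 0.17, 0], [0, 0, 0]]
    - [0.84, [0, 0.17, 0], [0, 0, 0]]
    - [0.84, [0, 0.17, 0], [0, 0, 0]]
    - [0.84, [0, 0.17, 0], [0, 0, 0]]
    - [0.84, [0, 0.17, 0], [0, 0, 0]]
    - [0.84, [0, 0.17, 0], [0, 0, 0]]
    - [0.84, [0, 0.17, 0], [0, 0, 0]]
    - [0.84, [0, 0.17, 0], [0, 0, 0]]
    - [0.84, [0, 0.17, 0], [0, 0, 0]]

```text
clock: 28.5
tool_pos: [0.5357, 0.1983, 0.2038]
orientation: [179.3, 0.2, 90.0]
force: [1.1, 0.7, -0.1]
opening: 0.0141
```

```bash
python3 -c "
from look import *
st();look('side','s18',(180,40,400,220),3.5);look('top','t18',(300,70,480,210),4)
P=cloud(np.load('s18.npz'));np.save('P18.npy',P)"
```

```text
t 28.5 p [0.5357 0.1983 0.2038] o [179.3   0.2  90. ] F [ 1.1  0.7 -0.1] op 0.0141
```

View pics/s18.png

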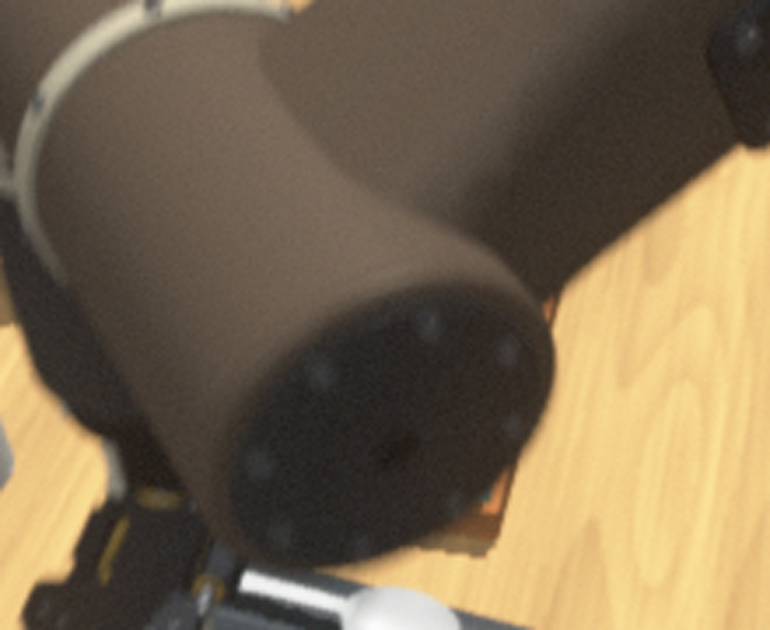

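View pics/t18.png

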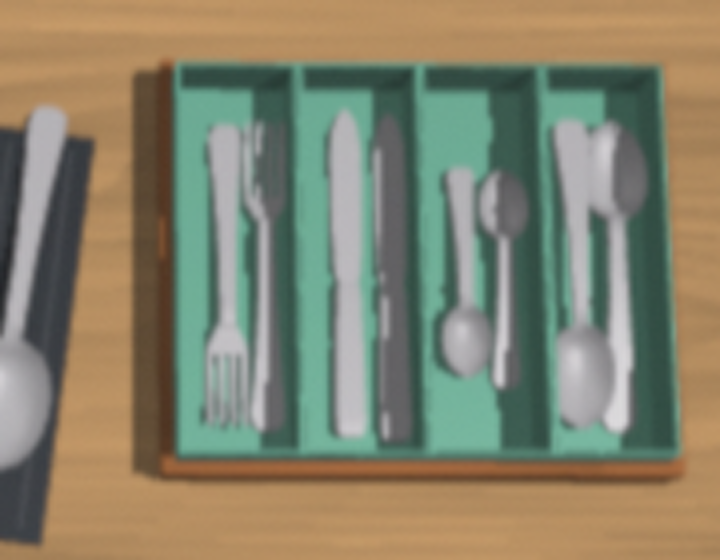

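View pics/s17.png

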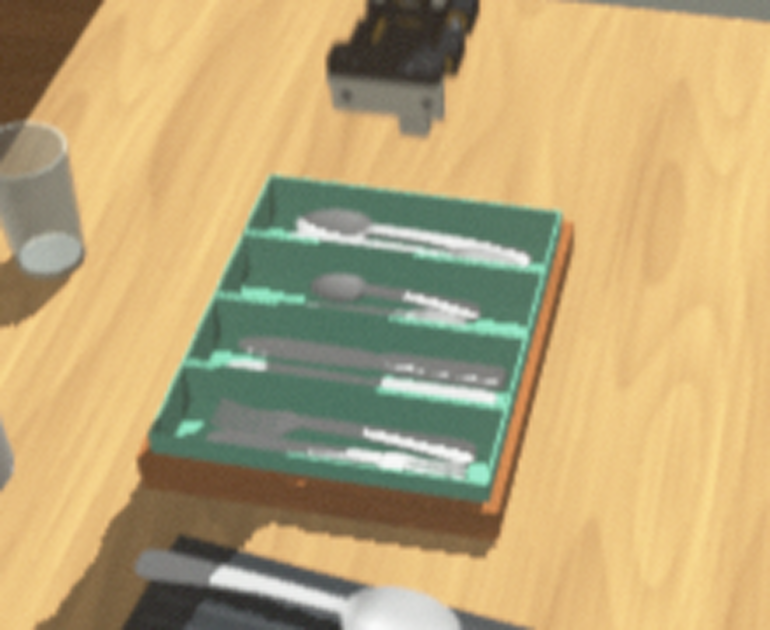

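```bash
python3 -c "
from h import *
s=np.load('t18.npz');P=cloud(s)
def z(cx,cy,r=1):
    u=300+cx/4;v=70+cy/4;u,v=int(round(u)),int(round(v));w=P[v-r:v+r+1,u-r:u+r+1].reshape(-1,3);return np.median(w,0).round(4)
for n,pts in dict(fork=[(224,140),(226,200),(228,290),(225,360)],knife=[(345,140),(345,220),(350,320),(352,410)],tea=[(458,180),(464,250),(466,345)],spoon=[(571,145),(577,220),(581,290),(584,360)],floorknife=[(318,200),(318,400)],spoonold=[(618,400),(617,250)]).items():
    print(n,[z(*p).tolist() for p in pts])
"
```

```text
fork [[0.6429, -0.0881, 0.0143], [0.6011, -0.0869, 0.0189], [0.5425, -0.0884, 0.0223], [0.4986, -0.0863, 0.0122]]
knife [[0.643, -0.1654, 0.0132], [0.5896, -0.164, 0.0149], [0.5234, -0.1673, 0.0171], [0.4665, -0.1659, 0.0172]]
tea [[0.6158, -0.2365, 0.0149], [0.5691, -0.2387, 0.0213], [0.509, -0.2382, 0.0126]]
spoon [[0.6358, -0.3085, 0.0267], [0.5846, -0.308, 0.0299], [0.541, -0.3092, 0.0283], [0.4977, -0.3139, 0.0149]]
floorknife [[0.6037, -0.1497, 0.0102], [0.4731, -0.1466, 0.0101]]
spoonold [[0.4717, -0.3327, 0.0157], [0.568, -0.334, 0.0252]]
```

send_rows:
  commands:
    - [0.84, [-0.05, 0.15, 0.1], [0, 0, 0]]
    - [0.84, [-0.08, 0.15, 0.05], [0, 0, 0]]
    - [0.84, [-0.08, 0.15, 0], [0, 0, 0]]
    - [0.84, [-0.08, 0.15, 0], [0, 0, 0]]
    - [0.84, [-0.08, 0.15, 0], [0, 0, 0]]
    - [0.84, [-0.08, 0.15, 0], [0, 0, 0]]
    - [0.84, [-0.08, 0.15, 0], [0, 0, 0]]
    - [0.84, [-0.08, 0.15, 0], [0, 0, 0]]
    - [0.84, [-0.08, 0.15, 0], [0, 0, 0]]
    - [0.84, [0, 0, 0], [0, 0, 0]]
    - [0.84, [0, 0, 0], [0, 0, 0]]

```text
clock: 29.7
tool_pos: [0.3538, 0.5493, 0.2393]
orientation: [179.5, 0.3, 90.3]
force: [0.5, 0.6, -0.4]
opening: 0.0141
```

```bash
python3 -c "
from look import *
st();look('top','t19');look('side','s19',(180,40,400,220),3.5)
from meas import *
s=np.load('t19.npz');m,o=measure(s,(160,85,325,205),0)
for uv,a in o:
    mu,ax,lo,hi,wd=pose(s,uv,.014);print(a,(mu+ax*(lo+hi)/2).round(4),np.degrees(np.arctan2(ax[1],ax[0])).round(1),round(hi-lo,4))
"
```

```text
t 29.7 p [0.3538 0.5493 0.2393] o [179.5   0.3  90.3] F [ 0.5  0.6 -0.4] op 0.0141
1029 [0.5468 0.044 ] -9.0 0.2387
697 [0.5365 0.3036] -4.0 0.2509
```

View pics/t19.png

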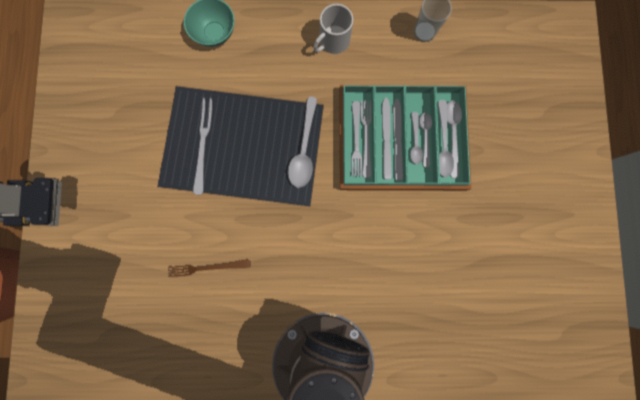

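View pics/s19.png

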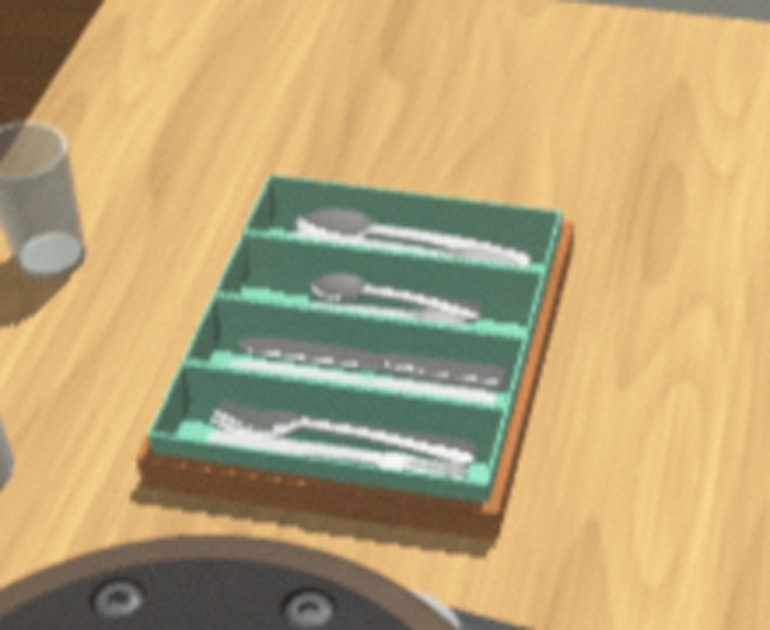

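```bash
python3 -c "
from h import *
for f in ('t18','t19'):
    P=cloud(np.load(f+'.npz'))
    def z(cx,cy):
        u=int(round(300+cx/4));v=int(round(70+cy/4));w=P[v-1:v+2,u-1:u+1,2];return np.median(w).round(4)
    print('new',[z(x,y) for x,y in((571,140),(572,160),(575,190),(577,220),(579,255),(581,290),(584,350),(584,380))],'old',[z(x,y) for x,y in((617,410),(617,390),(617,360),(617,330),(617,290),(617,250),(605,170))])
"
```

```text
new [np.float64(0.0266), np.float64(0.029), np.float64(0.0289), np.float64(0.0295), np.float64(0.0292), np.float64(0.0287), np.float64(0.0156), np.float64(0.0132)] old [np.float64(0.0149), np.float64(0.016), np.float64(0.0217), np.float64(0.0227), np.float64(0.0231), np.float64(0.0253), np.float64(0.0132)]
new [np.float64(0.0267), np.float64(0.0282), np.float64(0.0297), np.float64(0.0298), np.float64(0.0308), np.float64(0.03), np.float64(0.0154), np.float64(0.0135)] old [np.float64(0.0158), np.float64(0.0164), np.float64(0.0202), np.float64(0.0203), np.float64(0.0256), np.float64(0.0257), np.float64(0.0128)]
```

```bash
python3 -c "
from plant import order
print(order.close_job())"
```

```text
the job is handed in; nothing more can be done
None
```

I put the fork, knife, teaspoon and tablespoon into the bins that hold their kind and handed the job in at about 30 s. The arm stood clear of everything at that point.

- **Position:** In the last top and side pictures each piece lies lengthwise in its own bin. The tablespoon lies head to tail with the one already there, because the two bowls do not fit side by side.
- **Left on the mat:** The serving spoon and carving fork were re-measured after the last move. Both were within 1 mm of where they started.
- **Not quite flat:** The tablespoon's handle end appears to rest on the rim of the other spoon's bowl. It sits about 11 mm higher than it would lying flat. I estimate a tilt of about 0.08 rad from the depth image, against a limit of 0.15, with a few mm of noise. I judged a correction riskier than leaving it.
- **Disagreement:** The robot's own readings and the camera differed by about 2 to 4 mm crosswise at the tray. I used values in between, and nothing was touched going in.

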